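Ready the sample bottles in their carrier cups and put the spares away

ROBOT

A 6-joint arm with a two-finger parallel gripper is mounted at the origin on the work surface. World frame = base frame: x ahead of the robot, y to its left, z up, the work surface at z = 0. Lengths are in m, angles in rad, forces in N, time in s.
With the tool pointing down it reaches from about 0.25 to 0.725 m from the base axis. Payload 4 kg.
Tool frame: the origin (TCP) lies midway between the tips of the shut fingers; the grasp point (between the pads) lies 19 mm behind it; y points along the fingers, x is the direction in which the jaws open and shut, and the axes are right-handed (so a half turn about y gives the same grasp; the last joint's range is limited). The gripper opens to 85 mm and grips with 20 to 120 N. Pads are 22 mm wide; open, the fingers measure 114 mm over their backs; the gripper's body (76 mm by 85 mm) begins 54 mm behind the grasp point. The pads swing forward as they close: fully open they stand 13 mm farther back than shut.
Start: joints at [0, 0.241, 0.005, 1.335, 0, 1.571], TCP at [0.5, -0, 0.207] pointing down, gripper open.
Joint ranges: [-2.72, 2.72], [-1.05, 1.87], [-1.09, 1.28], [-1.99, 2.15], [-1.42, 1.44], [-3.14, 3.14]. Speed limits (rad/s): [2.79, 2.79, 3.14, 3.14, 3.14, 3.14].

INTERFACE

Orientations are given as a unit quaternion [w, x, y, z].
In Python, from station import env gives the robot as it stands.
- The arm moves only by the tool apply_moves, never from a script. Its argument "deltas" is a list of rows, each an object of numbers: "x", "y", "z": the shift along the tool's x, y, z in m; "rx", "ry", "rz": the turn, a rotation vector about the tool's x, y, z in rad; "hand": the opening in per cent of the stroke, from 0 (shut) to 100 (fully open). A call has 1 to 8 rows; each row is the pose to reach, as a shift and turn from the pose measured when the call began, along the tool's axes at that moment; what a row does not reach only later rows make up. A row lasts 1/10 s, in which the tool goes at most 50 mm and 8.59 degrees, less where a joint would pass 70% of its speed; a pose out of reach is approached as far as the arm can. A call with a gripper value outside its range is refused whole. The fingers move at their own pace and stop on an object; "newtons" is the grip in N (left out, the last holds). Time passes only in rows, so rows that repeat a pose let the fingers close. It gives the time, the measured TCP pose, the force and the opening at its end, in the units of the state.
- env.state(): the state, without advancing time (a new reading comes with each control period).
- env.snapshot(name): name is "scene" or "side" or "wrist"; returns the picture (384x512x3 uint8, red, green, blue); there is no depth.
- env.calibration(name): a dict with "fx", "fy", "cx", "cy" (pixels), "k1" (the pictures are not rectified: a ray, as slopes to the right and down, at radius r is drawn at 1 + k1 r^2 times it, then the intrinsics apply), "cam_to_world" (4x4, takes a point from camera to world coordinates); the wrist camera has in their place "hand_eye" (4x4, takes a point from camera to tool coordinates, whose origin is the TCP and whose axes are the tool frame's). Camera axes: x right, y down, z forward; pixel columns grow to the right and rows downward; lengths in m; the calibration is good to about 2 mm. A picture is of the moment at which its call begins: read the wrist's pose just before it. calibration takes no time and is no camera call.
- env.close_job(): hands the job in, once; it reports no verdict.
Trained networks look in the newest picture that a camera, given by its name, has taken for a name from the list of things; names that differ only in an ending like _2 or _b are one class to them, and where a whole thing is asked for, a point or a joint stands for the part that bears it (a point fixed in the world has none). Each returns a list of dicts, best first, with "p" (0 to 1); they miss things now and then, are a little off and sometimes report something else, mostly with a low value. They report only what shows in the picture. A call takes as long as a camera call. They do not tell look-alikes from the thing itself.
- env.boxes_of(camera, query): "centre" ([column, row] in pixels, amid what is visible of it).
- env.outline_of(camera, query): "region" (384x512 bool, what is visible of it) and "centre" ([column, row] in pixels, amid what is visible of it).
- env.place_of(camera, query): "centre" ([column, row] in pixels: a listed point, or the origin of a listed thing).
The state is a dict: "time": time; "joints": joint angles; "joint_vel": joint speeds; "joint_efforts": joint torques, N m; "position": TCP position; "eef_rot": TCP orientation; "wrist_force": force on the tool from outside, world axes, zero at the start; "ft_torque": the same for the moment, N m; "opening": finger opening in m.
Only numpy, scipy, OpenCV 4.12 (cv2) and the standard library are available. Lean on these libraries where they do the work, as an engineer would, in place of code of your own. Each camera call takes 0.05 s, during which the arm holds its last target. There are 200 camera calls.

TASK

Get the samples ready for dispatch: turn both draining carrier cups mouth-up, standing on the white sheet, and stand one amber sample bottle in each. Stand all the bottles that are left over upright in the open drawer and slide it fully shut. Leave the tube rack and the flask where they are.

Things in the scene. Friction and masses are not known exactly. Their poses are not given: they have to be found in the camera images.
- cup_a_mid (a point): one of two identical square blue carrier cups, orange band round the mouth: 58 x 58 mm outside, 60 mm tall, walls and floor 4 mm (cavity 50 x 50 mm, 56 mm deep), flat sides, about 80 g. The point is the cup's centre, half-way up. Its z axis points out of the mouth (down when mouth-down); x and y are square to the flat sides. A cup laid on a flat side does not roll.
- cup_b_mid (a point): the other of two identical square blue carrier cups, orange band round the mouth: 58 x 58 mm outside, 60 mm tall, walls and floor 4 mm (cavity 50 x 50 mm, 56 mm deep), flat sides, about 80 g. The point is the cup's centre, half-way up. Its z axis points out of the mouth (down when mouth-down); x and y are square to the flat sides. A cup laid on a flat side does not roll.
- bottle_1_mid (a point): a capped amber sample bottle (all alike, some may be absent), 95 mm tall: round body 36 mm across and 58 mm high, a shoulder to 67 mm, a white cap 30 mm across from 67 mm to the top; about 100 g. The point is its centre, 47.5 mm above its underside; z points to the cap. Starts upright on the bench. In a mouth-up cup its underside is 4 mm above the bench and the cap shows above the rim.
- bottle_2_mid (a point): a capped amber sample bottle (all alike, some may be absent), 95 mm tall: round body 36 mm across and 58 mm high, a shoulder to 67 mm, a white cap 30 mm across from 67 mm to the top; about 100 g. The point is its centre, 47.5 mm above its underside; z points to the cap. Starts upright on the bench. In a mouth-up cup its underside is 4 mm above the bench and the cap shows above the rim.
- bottle_3_mid (a point): a capped amber sample bottle (all alike, some may be absent), 95 mm tall: round body 36 mm across and 58 mm high, a shoulder to 67 mm, a white cap 30 mm across from 67 mm to the top; about 100 g. The point is its centre, 47.5 mm above its underside; z points to the cap. Starts upright on the bench. In a mouth-up cup its underside is 4 mm above the bench and the cap shows above the rim.
- bottle_4_mid (a point): a capped amber sample bottle (all alike, some may be absent), 95 mm tall: round body 36 mm across and 58 mm high, a shoulder to 67 mm, a white cap 30 mm across from 67 mm to the top; about 100 g. The point is its centre, 47.5 mm above its underside; z points to the cap. Starts upright on the bench. In a mouth-up cup its underside is 4 mm above the bench and the cap shows above the rim.
- bottle_5_mid (a point): a capped amber sample bottle (all alike, some may be absent), 95 mm tall: round body 36 mm across and 58 mm high, a shoulder to 67 mm, a white cap 30 mm across from 67 mm to the top; about 100 g. The point is its centre, 47.5 mm above its underside; z points to the cap. Starts upright on the bench. In a mouth-up cup its underside is 4 mm above the bench and the cap shows above the rim.
- sheet: the white sheet of paper lying flat on the bench (under 1 mm thick, nothing to bump into), 180 mm along its x and 260 mm along its y; origin at its centre
- drain_mat: the flat green draining mat (about 1 mm thick, nothing to bump into), 240 mm along x, 170 mm along y, where the cups start mouth-down; origin at its centre
- drawer_handle (a point): middle of the open drawer's level steel bar handle (11 mm bar, 120 mm long along y). x points into the cabinet (shutting), z up. The blue front panel spans x 35 to 50 mm, its top 28 mm above this point. Drawer inside: x 56 to 279 mm, y +-89 mm, floor 84 mm below this point (22 mm above the bench), walls 44 mm tall. Drawer out by q: inside up to x = 50 mm + q is open above, the rest is in the white cabinet (140 mm tall, 220 wide).
- drawer (a joint): how far the drawer is pulled out, m: 0 is shut, 0.19 fully out; it slides with about 2.5 N of friction and stays where it is left; bottles can stand anywhere in it, the cabinet clears them when it is shut
- tube_rack: bystander: orange and green tube rack, 80 x 150 mm, 60 mm tall; origin under its centre
- flask: bystander: stoppered round flask on a cork ring, 90 mm wide, 132 mm tall; origin under its centre
Things that resemble listed ones, but are neither listed nor needed, are in the scene too. What is shaped like the part that bears cup_b_mid but brown is not meant. Leave any yellow look-alike of the part that bears cup_a_mid alone.

How it is judged:
On the way, in this order (a step that is already met when the one before it is completed fails the run):
1. both cups stand mouth-up on the white sheet (angle between each of cup_a_mid, cup_b_mid's own z axis and vertical below 0.15 rad and x of cup_a_mid in the frame of sheet between -0.09 and 0.09 m and y of cup_a_mid in the frame of sheet between -0.13 and 0.13 m and height (world z) of cup_a_mid between 0.024 and 0.037 m and x of cup_b_mid in the frame of sheet between -0.09 and 0.09 m and y of cup_b_mid in the frame of sheet between -0.13 and 0.13 m and height (world z) of cup_b_mid between 0.024 and 0.037 m), for 0.2 s.
2. a bottle stands in each cup (((horizontal distance between bottle_1_mid and cup_a_mid below 0.024 m and height (world z) of bottle_1_mid between 0.042 and 0.062 m and angle between bottle_1_mid's own z axis and vertical below 0.35 rad) or (horizontal distance between bottle_2_mid and cup_a_mid below 0.024 m and height (world z) of bottle_2_mid between 0.042 and 0.062 m and angle between bottle_2_mid's own z axis and vertical below 0.35 rad) or (horizontal distance between bottle_3_mid and cup_a_mid below 0.024 m and height (world z) of bottle_3_mid between 0.042 and 0.062 m and angle between bottle_3_mid's own z axis and vertical below 0.35 rad) or (horizontal distance between bottle_4_mid and cup_a_mid below 0.024 m and height (world z) of bottle_4_mid between 0.042 and 0.062 m and angle between bottle_4_mid's own z axis and vertical below 0.35 rad) or (horizontal distance between bottle_5_mid and cup_a_mid below 0.024 m and height (world z) of bottle_5_mid between 0.042 and 0.062 m and angle between bottle_5_mid's own z axis and vertical below 0.35 rad)) and ((horizontal distance between bottle_1_mid and cup_b_mid below 0.024 m and height (world z) of bottle_1_mid between 0.042 and 0.062 m and angle between bottle_1_mid's own z axis and vertical below 0.35 rad) or (horizontal distance between bottle_2_mid and cup_b_mid below 0.024 m and height (world z) of bottle_2_mid between 0.042 and 0.062 m and angle between bottle_2_mid's own z axis and vertical below 0.35 rad) or (horizontal distance between bottle_3_mid and cup_b_mid below 0.024 m and height (world z) of bottle_3_mid between 0.042 and 0.062 m and angle between bottle_3_mid's own z axis and vertical below 0.35 rad) or (horizontal distance between bottle_4_mid and cup_b_mid below 0.024 m and height (world z) of bottle_4_mid between 0.042 and 0.062 m and angle between bottle_4_mid's own z axis and vertical below 0.35 rad) or (horizontal distance between bottle_5_mid and cup_b_mid below 0.024 m and height (world z) of bottle_5_mid between 0.042 and 0.062 m and angle between bottle_5_mid's own z axis and vertical below 0.35 rad))), for 0.2 s.
At the end, for the whole second after the job is handed in: Both cups stand mouth-up (within 0.15 rad), resting with their centres over the white sheet, each with one bottle standing in it; every other bottle stands upright (within 0.25 rad) on the drawer's floor; the drawer is shut to within 8 mm; all is at rest (all of step 1 and all of step 2 and ((horizontal distance between bottle_1_mid and cup_a_mid below 0.024 m and height (world z) of bottle_1_mid between 0.042 and 0.062 m and angle between bottle_1_mid's own z axis and vertical below 0.35 rad) or (horizontal distance between bottle_1_mid and cup_b_mid below 0.024 m and height (world z) of bottle_1_mid between 0.042 and 0.062 m and angle between bottle_1_mid's own z axis and vertical below 0.35 rad) or (x of bottle_1_mid in the frame of drawer_handle between 0.0525 and 0.2825 m and y of bottle_1_mid in the frame of drawer_handle between -0.09 and 0.09 m and z of bottle_1_mid in the frame of drawer_handle between -0.047 and -0.026 m and angle between bottle_1_mid's own z axis and vertical below 0.25 rad)) and ((horizontal distance between bottle_2_mid and cup_a_mid below 0.024 m and height (world z) of bottle_2_mid between 0.042 and 0.062 m and angle between bottle_2_mid's own z axis and vertical below 0.35 rad) or (horizontal distance between bottle_2_mid and cup_b_mid below 0.024 m and height (world z) of bottle_2_mid between 0.042 and 0.062 m and angle between bottle_2_mid's own z axis and vertical below 0.35 rad) or (x of bottle_2_mid in the frame of drawer_handle between 0.0525 and 0.2825 m and y of bottle_2_mid in the frame of drawer_handle between -0.09 and 0.09 m and z of bottle_2_mid in the frame of drawer_handle between -0.047 and -0.026 m and angle between bottle_2_mid's own z axis and vertical below 0.25 rad)) and ((horizontal distance between bottle_3_mid and cup_a_mid below 0.024 m and height (world z) of bottle_3_mid between 0.042 and 0.062 m and angle between bottle_3_mid's own z axis and vertical below 0.35 rad) or (horizontal distance between bottle_3_mid and cup_b_mid below 0.024 m and height (world z) of bottle_3_mid between 0.042 and 0.062 m and angle between bottle_3_mid's own z axis and vertical below 0.35 rad) or (x of bottle_3_mid in the frame of drawer_handle between 0.0525 and 0.2825 m and y of bottle_3_mid in the frame of drawer_handle between -0.09 and 0.09 m and z of bottle_3_mid in the frame of drawer_handle between -0.047 and -0.026 m and angle between bottle_3_mid's own z axis and vertical below 0.25 rad)) and ((horizontal distance between bottle_4_mid and cup_a_mid below 0.024 m and height (world z) of bottle_4_mid between 0.042 and 0.062 m and angle between bottle_4_mid's own z axis and vertical below 0.35 rad) or (horizontal distance between bottle_4_mid and cup_b_mid below 0.024 m and height (world z) of bottle_4_mid between 0.042 and 0.062 m and angle between bottle_4_mid's own z axis and vertical below 0.35 rad) or (x of bottle_4_mid in the frame of drawer_handle between 0.0525 and 0.2825 m and y of bottle_4_mid in the frame of drawer_handle between -0.09 and 0.09 m and z of bottle_4_mid in the frame of drawer_handle between -0.047 and -0.026 m and angle between bottle_4_mid's own z axis and vertical below 0.25 rad)) and ((horizontal distance between bottle_5_mid and cup_a_mid below 0.024 m and height (world z) of bottle_5_mid between 0.042 and 0.062 m and angle between bottle_5_mid's own z axis and vertical below 0.35 rad) or (horizontal distance between bottle_5_mid and cup_b_mid below 0.024 m and height (world z) of bottle_5_mid between 0.042 and 0.062 m and angle between bottle_5_mid's own z axis and vertical below 0.35 rad) or (x of bottle_5_mid in the frame of drawer_handle between 0.0525 and 0.2825 m and y of bottle_5_mid in the frame of drawer_handle between -0.09 and 0.09 m and z of bottle_5_mid in the frame of drawer_handle between -0.047 and -0.026 m and angle between bottle_5_mid's own z axis and vertical below 0.25 rad)) and value of joint drawer below 0.008 m and velocity of joint drawer below 0.02 m/s and linear speed of each of cup_a, cup_b, bottle_1, bottle_2, bottle_3, bottle_4, bottle_5 below 0.03 m/s); the robot touches nothing.
It fails at once if the orange and green tube rack is shoved more than 4 cm or tipped over (distance of tube_rack from where it was at the start of the episode above 0.04 m or angle between tube_rack's own z axis and vertical above 0.5 rad).
It fails at once if the flask on its cork ring is shoved more than 4 cm or tipped over (distance of flask from where it was at the start of the episode above 0.04 m or angle between flask's own z axis and vertical above 0.5 rad).
Of bottle_1, bottle_2, bottle_3, bottle_4, bottle_5 only 3 to 5 are there at a start; the rules pass over those that are not, and their reading is None.
At some moment in a run one of cup_a, cup_b may be knocked a few centimetres aside while the robot is not near it.
It also fails if it takes over 208 s, if anything falls off the work surface, if the arm or the gripper's body presses on something with over 40 N, if the wrist force passes 120 N, or if a joint passes its speed limit or range.

## Working session

There is one attempt and no reset: what is moved stays moved. The work goes in short steps, Python scripts to look and compute and a tool call to move; the robot and the scene stay as the last step left them, time stands still between calls to the robot, and variables do not carry over. Pictures are saved under pics/ and viewed, about 12 in all and at most 16, crops included, and the job is handed in when it is done.

Besides the shell and the picture viewer there is one more tool, called after "Emit:" as name(argument=value, ...), one argument or row to a line, values as JSON. apply_moves: Moves the arm, as the interface text tells. Its arguments: {"type":"object","properties":{"deltas":{"type":"array","items":{"type":"object","properties":{"x":{"type":"number"},"y":{"type":"number"},"z":{"type":"number"},"rx":{"type":"number"},"ry":{"type":"number"},"rz":{"type":"number"},"hand":{"type":"number"}}}},"newtons":{"type":"number"}},"required":["deltas"]}

```bash
ls; mkdir -p pics
cat > h.py <<'E'
import numpy as np, cv2
from station import env
from scipy.spatial.transform import Rotation as R
def T_tool():
    s=env.state(); q=s["eef_rot"]; T=np.eye(4); T[:3,:3]=R.from_quat([q[1],q[2],q[3],q[0]]).as_matrix(); T[:3,3]=s["position"]; return T
def cam(name,T=None):
    c=env.calibration(name); M=np.array(c["cam_to_world"]) if "cam_to_world" in c else (T_tool() if T is None else T)@np.array(c["hand_eye"]); return c,M
def ray(name,px,T=None):
    c,M=cam(name,T); d=np.array([(px[0]-c["cx"])/c["fx"],(px[1]-c["cy"])/c["fy"]]); u=d.copy()
    for _ in range(30): u=d/(1+c["k1"]*(u@u))
    return M[:3,3],M[:3,:3]@np.array([u[0],u[1],1.])
def at_z(name,px,z,T=None):
    o,d=ray(name,px,T); return o+d*(z-o[2])/d[2]
def proj(name,p,T=None):
    c,M=cam(name,T); q=np.linalg.inv(M)@np.append(p,1); u=q[:2]/q[2]; u=u*(1+c["k1"]*(u@u)); return np.array([c["fx"]*u[0]+c["cx"],c["fy"]*u[1]+c["cy"]])
def save(name,fn,crop=None,scale=1):
    im=env.snapshot(name); 
    b=im[:,:,::-1]
    if crop: b=b[crop[1]:crop[3],crop[0]:crop[2]]
    cv2.imwrite("pics/"+fn,cv2.resize(b,None,fx=scale,fy=scale,interpolation=cv2.INTER_CUBIC)); return im
def tri(a,b):
    (o1,d1),(o2,d2)=a,b; A=np.array([d1,-d2]).T; t=np.linalg.lstsq(A,o2-o1,rcond=None)[0]; p,q=o1+d1*t[0],o2+d2*t[1]; return (p+q)/2,np.linalg.norm(p-q)
def to_tool(p): # world point -> tool axes shift
    T=T_tool(); return T[:3,:3].T@(np.array(p)-T[:3,3])
E
python3 - <<'E'
from h import *
print(env.state()); 
for n in("scene","side","wrist"):
    save(n,f"{n}0.png",scale=1.5)
    c,M=cam(n); print(n,c["fx"],np.round(M,3).tolist())
    for q,z in(("cup_a_mid",.03),("bottle_1_mid",.0475),("sheet",0),("drain_mat",0),("drawer_handle",.106),("tube_rack",0),("flask",0)):
        for r in env.place_of(n,q): print(n,q,np.round(r["p"],2),np.round(r["centre"]),np.round(at_z(n,r["centre"],z),3)[:2])
E
```

```text
pics
{'time': 0.0, 'joints': array([-6.90104154e-06,  2.41399595e-01,  3.72991966e-03,  1.33519574e+00,
        4.64183542e-05,  1.57077728e+00]), 'joint_vel': array([ 8.02680635e-04,  5.62311825e-04, -6.57786054e-05,  7.31591395e-04,
       -1.31362616e-03, -1.20059971e-03]), 'joint_efforts': array([ 5.50268451e-04, -3.72315860e+01,  2.52406776e+01,  1.67737965e-02,
        2.29149265e-05,  1.14679995e-05]), 'position': array([4.99322756e-01, 1.17515221e-05, 2.06521862e-01]), 'eef_rot': array([ 0.70712282, -0.70708998,  0.00072725,  0.00073581]), 'wrist_force': array([ 0.69714123,  0.40698289, -0.31100614]), 'ft_torque': array([-0.01679993, -0.01873004, -0.02562009]), 'opening': 0.08562591141580278}
scene 426.7016584718266 [[0.863, 0.315, -0.394, 1.017], [0.505, -0.551, 0.665, -0.856], [-0.008, -0.773, -0.634, 0.85], [0.0, 0.0, 0.0, 1.0]]
scene cup_a_mid 0.79 [202. 276.] [ 0.573 -0.345]
scene cup_a_mid 0.7 [170. 328.] [ 0.594 -0.497]
scene bottle_1_mid 0.8 [294. 179.] [0.608 0.087]
scene sheet 0.75 [231. 208.] [ 0.484 -0.076]
scene drain_mat 0.71 [183. 270.] [ 0.502 -0.335]
scene dr
[... 411 characters left out ...]
.35 ]
side bottle_1_mid 0.76 [197. 246.] [0.623 0.089]
side sheet 0.67 [273. 238.] [ 0.487 -0.074]
side drain_mat 0.84 [297. 190.] [ 0.509 -0.332]
side drain_mat 0.52 [280. 172.] [ 0.6  -0.42]
side drawer_handle 0.63 [238. 315.] [0.409 0.309]
side tube_rack 0.91 [158. 232.] [0.785 0.024]
side tube_rack 0.75 [297. 191.] [ 0.508 -0.323]
side flask 0.81 [201. 194.] [ 0.772 -0.196]
wrist 328.5209138517924 [[1.0, 0.001, 0.001, 0.501], [0.001, -0.957, -0.291, 0.075], [0.0, 0.291, -0.957, 0.374], [0.0, 0.0, 0.0, 1.0]]
wrist sheet 0.61 [253. 222.] [ 0.491 -0.076]
wrist tube_rack 0.76 [498. 133.] [0.773 0.032]
wrist tube_rack 0.66 [388.  71.] [0.638 0.098]
wrist flask 0.82 [456. 301.] [ 0.763 -0.192]
```

View pics/scene0.png

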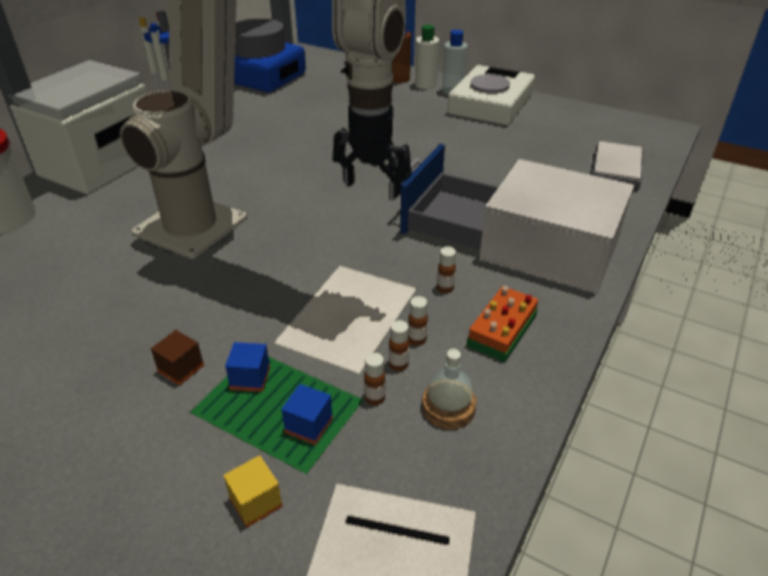

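View pics/side0.png

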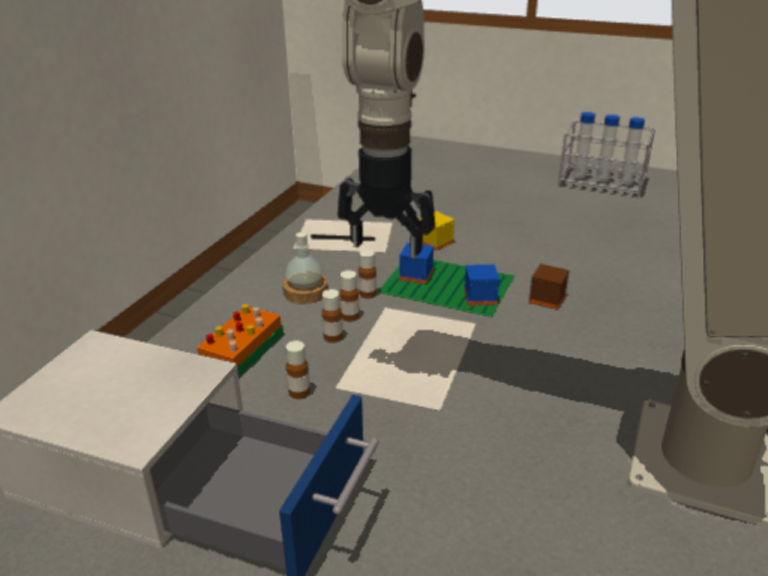

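The scene shows the blue cups at scene px (165,245) and (205,275), mouth-down on the green mat. The look-alikes are the brown cup at (118,238) and the yellow cup at (168,327). Four bottles stand at (297,180), (278,213), (266,230) and (249,253). The sheet is at (231,208), and the striped card at the bottom is a decoy. The drawer is open towards the robot. Next I'll look at the mat from above.

Emit:
apply_moves(
  deltas=[
    {"z":-0.05,"y":-0.02,"hand":100},
    {"z":-0.1,"y":-0.04},
    {"z":-0.15,"y":-0.06},
    {"z":-0.2,"y":-0.08},
    {"z":-0.25,"y":-0.1},
    {"z":-0.27,"y":-0.1},
    {"z":-0.27,"y":-0.1},
    {"z":-0.27,"y":-0.1},
  ],
)

```text
invalid input at $.deltas[0]: expected keys x, y, z, rx, ry, rz, hand
```

```bash
cat >> h.py <<'E'
def bluetops(name,lo=(100,120,60),hi=(130,255,255),mina=80):
    im=env.snapshot(name); hsv=cv2.cvtColor(im,cv2.COLOR_RGB2HSV); m=cv2.inRange(hsv,lo,hi)
    n,l,st,ce=cv2.connectedComponentsWithStats(m)
    return im,[(l==i,st[i],ce[i]) for i in range(1,n) if st[i][4]>mina]
E
python3 - <<'E'
from h import *
s=env.state(); print(s["time"],s["position"],s["eef_rot"],s["joints"])
for n in("wrist","scene","side"):
    im,bl=bluetops(n)
    if n=="wrist": cv2.imwrite("pics/w1.png",cv2.resize(im[:,:,::-1],None,fx=1.5,fy=1.5))
    for m,st,ce in bl: print(n,st,ce.round(1),at_z(n,ce,.04).round(3))
    print(n,[(round(r["p"],2),np.round(r["centre"]),at_z(n,r["centre"],.03).round(3)[:2]) for r in env.place_of(n,"cup_a_mid")])
E
```

```text
1.2 [ 4.99984205e-01 -1.83866260e-05  2.07400023e-01] [-7.07105666e-01  7.07107896e-01 -3.31028930e-05 -4.77949882e-06] [-3.47086630e-05  2.40615124e-01  5.00293102e-03  1.33523771e+00
 -3.15468141e-06  1.57080167e+00]
wrist []
scene [197   0  28  33 702] [209.6  14.6] [-0.522  1.272  0.04 ]
scene [271   0   6  43 138] [273.4  14.7] [-0.19   1.453  0.04 ]
scene [ 480    7   32   93 1547] [500.7  65.3] [1.054 1.318 0.04 ]
scene [96 15 17 14 87] [104.8  22.5] [-0.968  0.864  0.04 ]
scene [156  28  47  32 719] [176.6  43.9] [-0.404  0.805  0.04 ]
scene [268  97  28  28 113] [281.1 110.6] [0.376 0.454 0.04 ]
scene [150 228  28  30 649] [163.5 242.2] [ 0.427 -0.312  0.04 ]
scene [188 256  33  37 768] [203.1 273.1] [ 0.575 -0.344  0.04 ]
scene [(0.7, array([172., 329.]), array([ 0.6  , -0.498])), (0.65, array([204., 277.]), array([ 0.579, -0.345])), (0.21, array([185., 270.]), array([ 0.524, -0.351]))]
side [266 162  23  24 392] [277.2 174.7] [ 0.575 -0.33   0.04 ]
side [310 176  23  25 494] [321.1 187.8] [ 0.427 -0.305  0.04 ]
side [187 263  54 121 930] [206.7 321.4] [0.488 0.291 0.04 ]
side [(0.96, array([277., 171.]), array([ 0.591, -0.369])), (0.78, array([286., 153.]), array([ 0.608, -0.502]))]
```

View pics/w1.png

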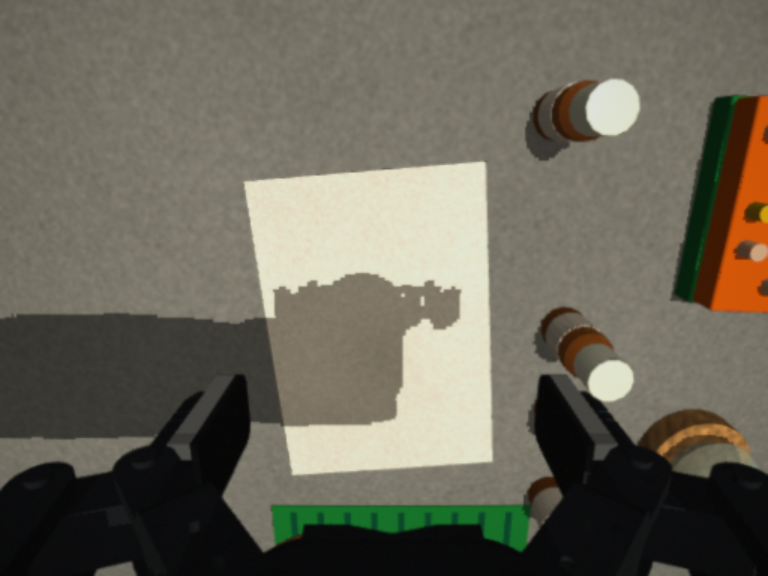

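The wrist view shows the sheet in the middle, with bottle caps at wrist px (408,71) and (407,253). The move was refused because every key is required, so I'll send it again in full.

Emit:
apply_moves(
  deltas=[
    {"x":0,"y":-0.02,"z":-0.05,"rx":0,"ry":0,"rz":0,"hand":100},
    {"x":0,"y":-0.04,"z":-0.1,"rx":0,"ry":0,"rz":0,"hand":100},
    {"x":0,"y":-0.06,"z":-0.15,"rx":0,"ry":0,"rz":0,"hand":100},
    {"x":0,"y":-0.08,"z":-0.2,"rx":0,"ry":0,"rz":0,"hand":100},
    {"x":0,"y":-0.1,"z":-0.24,"rx":0,"ry":0,"rz":0,"hand":100},
    {"x":0,"y":-0.1,"z":-0.24,"rx":0,"ry":0,"rz":0,"hand":100},
    {"x":0,"y":-0.1,"z":-0.24,"rx":0,"ry":0,"rz":0,"hand":100},
  ],
)

```text
time: 2.2
position: [0.5002, -0.2418, 0.3078]
eef_rot: [-0.707, 0.707, -0.001, 0.002]
wrist_force: [-0.0, 0.1, -0.6]
opening: 0.0853
```

Run:
```python
from h import *
s=env.state(); print(s["time"],s["position"],s["eef_rot"],s["joints"])
im,bl=bluetops("wrist"); cv2.imwrite("pics/w2.png",cv2.resize(im[:,:,::-1],None,fx=1.5,fy=1.5))
for m,st,ce in bl:
    r=cv2.minAreaRect(np.argwhere(m)[:,::-1].astype(np.float32)); 
    print(st,ce.round(1),at_z("wrist",ce,.05).round(3),[at_z("wrist",p,.06)[:2].round(3).tolist() for p in cv2.boxPoints(r)])
for z in (1.0,):
    pass
T=T_tool()
for px in((612,107),(610,380)): pass
```

```text
2.2 [ 0.50016549 -0.24175381  0.30776908] [-7.06974644e-01  7.07236665e-01 -6.98533623e-04  1.63219749e-03] [-4.50378029e-01  3.40378557e-01  3.98878432e-01  1.62794577e+00
  2.38949999e-04  1.12371461e+00]
[ 179  167   59   62 2253] [209.2 197.7] [ 0.43  -0.302  0.05 ] [[0.389, -0.284], [0.448, -0.255], [0.475, -0.314], [0.414, -0.346]]
[ 294  193   47   53 2180] [317.2 219.1] [ 0.578 -0.333  0.05 ] [[0.543, -0.295], [0.602, -0.291], [0.612, -0.364], [0.551, -0.368]]
```

View pics/w2.png

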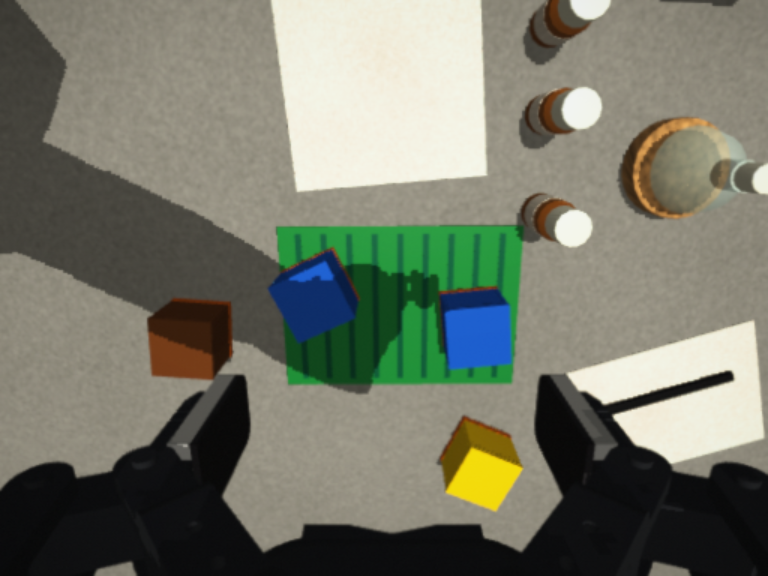

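The top view shows both blue cups mouth-down on the mat, with the brown and yellow ones left alone. The bottles are in a row at x ≈ 0.64. I'll compute the poses from corner pixels.

Run:
```python
from h import *
def quad(n,c):
    P=np.array([at_z("wrist",np.array(p)/1.5,.06)[:2] for p in c]); 
    print(n,P.round(3).tolist(),[round(float(np.degrees(np.arctan2(*(P[(i+1)%len(P)]-P[i])[::-1]))),1) for i in range(len(P))],[round(float(np.linalg.norm(P[(i+1)%len(P)]-P[i])),3) for i in range(len(P))],P.mean(0).round(4))
quad("L",[(270,290),(297,342),(357,318),(332,263)])
quad("R",[(442,309),(449,369),(513,365),(509,304)])
for p in [(581,107),(573,227),(590,3)]: print("cap",at_z("wrist",np.array(p)/1.5,.095).round(3))
print("yellow",at_z("wrist",np.array((484,478))/1.5,.06).round(3),"brown",at_z("wrist",np.array((180,353))/1.5,.06).round(3))
print("sheet cor",[at_z("wrist",np.array(p)/1.5,0)[:2].round(3).tolist() for p in((297,191),(486,175))])
T=np.eye(4);T[:3,:3]=[[1,0,0],[0,0,1],[0,-1,0]];T[:3,3]=[.5,0,.2074]
for p in [(612,107),(610,380)]: print("cap0",at_z("wrist",np.array(p)/1.5,.095,T).round(3))
print("sheet",[at_z("wrist",np.array(p)/1.5,0,T)[:2].round(3).tolist() for p in((245,182),(485,162),(492,461),(293,474))])
for s,d in (((448,251),(295,348)),((419,302),(331,297)),((400,327),(348,279)),((374,360),(368,258))):
    p,e=tri(ray("scene",np.array(s)/1.5),ray("side",np.array(d)/1.5)); print("tri",p.round(3),round(e,3))
# handle ends: side view (375,443),(315..)
for d in ((372,445),(335,503)): print("handle",at_z("side",np.array(d)/1.5,.106).round(3))
print([ (round(r["p"],2),at_z("scene",r["centre"],.106).round(3)) for r in env.place_of("scene","drawer_handle")])
```

```text
L [[0.394, -0.292], [0.415, -0.342], [0.47, -0.318], [0.449, -0.268]] [-67.0, 22.9, 112.1, -156.3] [0.054, 0.06, 0.055, 0.061] [ 0.4319 -0.3051]
R [[0.545, -0.31], [0.554, -0.369], [0.613, -0.365], [0.605, -0.305]] [-82.0, 3.8, 97.6, -175.5] [0.059, 0.059, 0.06, 0.06] [ 0.5792 -0.3372]
cap [ 0.639 -0.142  0.095]
cap [ 0.642 -0.23   0.095]
cap [ 0.638 -0.074  0.095]
yellow [ 0.593 -0.489  0.06 ] brown [ 0.306 -0.353  0.06 ]
sheet cor [[0.411, -0.212], [0.59, -0.198]]
cap0 [0.619 0.092 0.095]
cap0 [ 0.639 -0.07   0.095]
sheet [[0.391, 0.044], [0.57, 0.059], [0.591, -0.2], [0.412, -0.214]]
tri [0.619 0.092 0.093] 0.0
tri [ 0.638 -0.071  0.09 ] 0.002
tri [ 0.638 -0.143  0.087] 0.001
tri [ 0.638 -0.232  0.086] 0.002
handle [0.411 0.258 0.106]
handle [0.412 0.364 0.106]
[(0.84, array([0.417, 0.297, 0.106]))]
```

```bash
cat >> h.py <<'E'
def pose(G,u,th,roll=0,off=.021):
    """grasp point G, approach yaw u, pitch th below horizontal (deg), roll about the approach axis; th=90 is tool down with jaws square to u"""
    u,th=np.radians([u,th]); a=np.array([np.cos(u)*np.cos(th),np.sin(u)*np.cos(th),-np.sin(th)]); x=np.array([-np.sin(u),np.cos(u),0])
    M=np.eye(4); M[:3,:3]=np.array([x,a,np.cross(x,a)]).T@R.from_euler("y",roll,degrees=True).as_matrix(); M[:3,3]=np.array(G)+a*off; return M
def legs(L,T=None):
    T=T_tool() if T is None else T
    for M in L:
        D=np.linalg.inv(T)@M; rv=R.from_matrix(D[:3,:3]).as_rotvec(); d=np.linalg.norm(D[:3,3]); n=max(d/.05,np.degrees(np.linalg.norm(rv))/8.59)
        print("xyz",D[:3,3].round(3),"r",rv.round(3),"rows",round(n,1)); T=M
def st():
    s=env.state(); T=T_tool(); a=T[:3,1]; print("t",round(s["time"],1),"tcp",s["position"].round(4),"a",a.round(3),"x",T[:3,0].round(3),"j",s["joints"].round(3),"op",round(s["opening"],4),"F",s["wrist_force"].round(1))
E
python3 - <<'E'
from h import *
C=np.array([.432,-.305,.034]); u=-67; a=np.array([np.cos(np.radians(u)),np.sin(np.radians(u)),0])
P=lambda b,z,th:pose(C-a*b+[0,0,z],u,th)
legs([P(.14,.18,60),P(.14,.12,20),P(.12,.0,12),P(0,0,12)])
E
```

```text
xyz [-0.118  0.111  0.053] r [-0.518 -0.392 -0.106] rows 4.4
xyz [0.    0.047 0.017] r [-0.698 -0.     0.   ] rows 4.7
xyz [-0.     0.06   0.103] r [-0.14  0.    0.  ] rows 2.4
xyz [-0.     0.117 -0.025] r [0. 0. 0.] rows 2.4
```

Emit:
apply_moves(
  deltas=[
    {"x":-0.118,"y":0.111,"z":0.053,"rx":-0.518,"ry":-0.392,"rz":-0.106,"hand":100},
    {"x":-0.118,"y":0.111,"z":0.053,"rx":-0.518,"ry":-0.392,"rz":-0.106,"hand":100},
    {"x":-0.118,"y":0.111,"z":0.053,"rx":-0.518,"ry":-0.392,"rz":-0.106,"hand":100},
    {"x":-0.118,"y":0.111,"z":0.053,"rx":-0.518,"ry":-0.392,"rz":-0.106,"hand":100},
    {"x":-0.118,"y":0.111,"z":0.053,"rx":-0.518,"ry":-0.392,"rz":-0.106,"hand":100},
    {"x":-0.118,"y":0.111,"z":0.053,"rx":-0.518,"ry":-0.392,"rz":-0.106,"hand":100},
    {"x":-0.118,"y":0.111,"z":0.053,"rx":-0.518,"ry":-0.392,"rz":-0.106,"hand":100},
  ],
)

```text
time: 3.0
position: [0.3826, -0.1844, 0.1965]
eef_rot: [-0.49, 0.848, 0.175, -0.099]
wrist_force: [0.2, 0.9, 0.7]
opening: 0.0852
```

Emit:
apply_moves(
  deltas=[
    {"x":0,"y":0.047,"z":0.017,"rx":-0.698,"ry":0,"rz":0,"hand":100},
    {"x":0,"y":0.047,"z":0.017,"rx":-0.698,"ry":0,"rz":0,"hand":100},
    {"x":0,"y":0.047,"z":0.017,"rx":-0.698,"ry":0,"rz":0,"hand":100},
    {"x":0,"y":0.047,"z":0.017,"rx":-0.698,"ry":0,"rz":0,"hand":100},
    {"x":0,"y":0.047,"z":0.017,"rx":-0.698,"ry":0,"rz":0,"hand":100},
    {"x":0,"y":0.047,"z":0.017,"rx":-0.698,"ry":0,"rz":0,"hand":100},
    {"x":0,"y":0.047,"z":0.017,"rx":-0.698,"ry":0,"rz":0,"hand":100},
    {"x":0,"y":0.047,"z":0.017,"rx":-0.698,"ry":0,"rz":0,"hand":100},
  ],
)

```text
time: 3.8
position: [0.3884, -0.1922, 0.1487]
eef_rot: [-0.172, 0.965, 0.198, -0.031]
wrist_force: [0.7, 0.1, 0.1]
opening: 0.0854
```

Run:
```python
from h import *
st()
C=np.array([.432,-.305,.034]); u=-67; a=np.array([np.cos(np.radians(u)),np.sin(np.radians(u)),0])
P=lambda b,z,th:pose(C-a*b+[0,0,z],u,th)
legs([P(.12,.0,12),P(0,0,12)])
save("side","s3.png",scale=1.5)
```

```text
t 3.8 tcp [ 0.3884 -0.1922  0.1487] a [ 0.371 -0.863 -0.343] x [0.92  0.392 0.008] j [ 0.326  0.224 -0.972  0.159 -1.212  1.351] op 0.0854 F [0.7 0.1 0.1]
xyz [-0.005  0.061  0.104] r [-0.141 -0.008  0.004] rows 2.4
xyz [-0.     0.117 -0.025] r [0. 0. 0.] rows 2.4
```

View pics/s3.png

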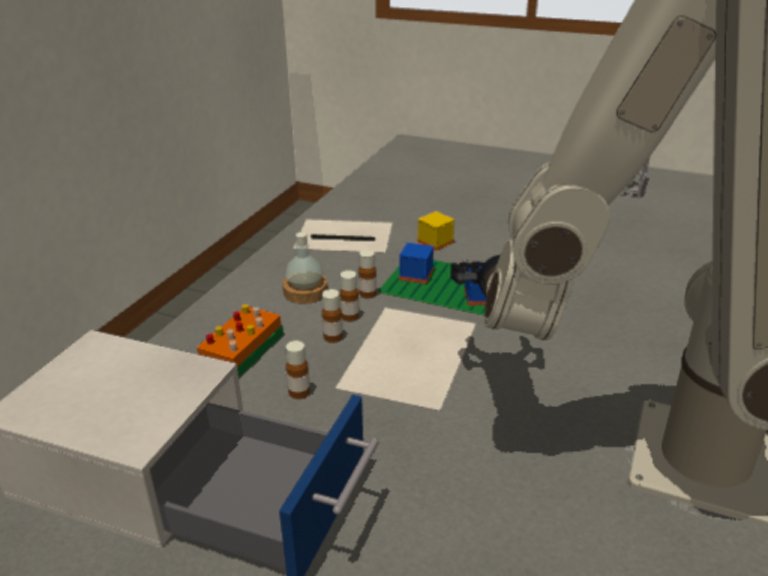

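Emit:
apply_moves(
  deltas=[
    {"x":-0.005,"y":0.061,"z":0.104,"rx":-0.141,"ry":-0.008,"rz":0.004,"hand":100},
    {"x":-0.005,"y":0.061,"z":0.104,"rx":-0.141,"ry":-0.008,"rz":0.004,"hand":100},
    {"x":-0.005,"y":0.061,"z":0.104,"rx":-0.141,"ry":-0.008,"rz":0.004,"hand":100},
    {"x":-0.005,"y":0.061,"z":0.104,"rx":-0.141,"ry":-0.008,"rz":0.004,"hand":100},
    {"x":-0.005,"y":0.061,"z":0.104,"rx":-0.141,"ry":-0.008,"rz":0.004,"hand":100},
    {"x":-0.005,"y":0.061,"z":0.104,"rx":-0.141,"ry":-0.008,"rz":0.004,"hand":100},
  ],
)

```text
time: 4.45
position: [0.3937, -0.2137, 0.029]
eef_rot: [-0.103, 0.975, 0.196, -0.02]
wrist_force: [-0.2, -0.7, 1.0]
opening: 0.0853
```

Run:
```python
from h import *
st()
C=np.array([.432,-.305,.034]); u=-67; a=np.array([np.cos(np.radians(u)),np.sin(np.radians(u)),0])
P=lambda b,z,th:pose(C-a*b+[0,0,z],u,th)
legs([P(.12,.0,12)]);legs([P(0,0,12)])
save("wrist","w3.png",scale=1.5)
```

```text
t 4.5 tcp [ 0.3937 -0.2137  0.029 ] a [ 0.379 -0.902 -0.209] x [0.922 0.387 0.001] j [ 0.293  0.889 -1.084 -0.857 -1.336  1.106] op 0.0853 F [-0.2 -0.7  1. ]
xyz [-0.    -0.001 -0.001] r [-0.001 -0.002 -0.003] rows 0.0
xyz [ 0.     0.117 -0.026] r [-0.001 -0.002 -0.003] rows 2.4
```

View pics/w3.png

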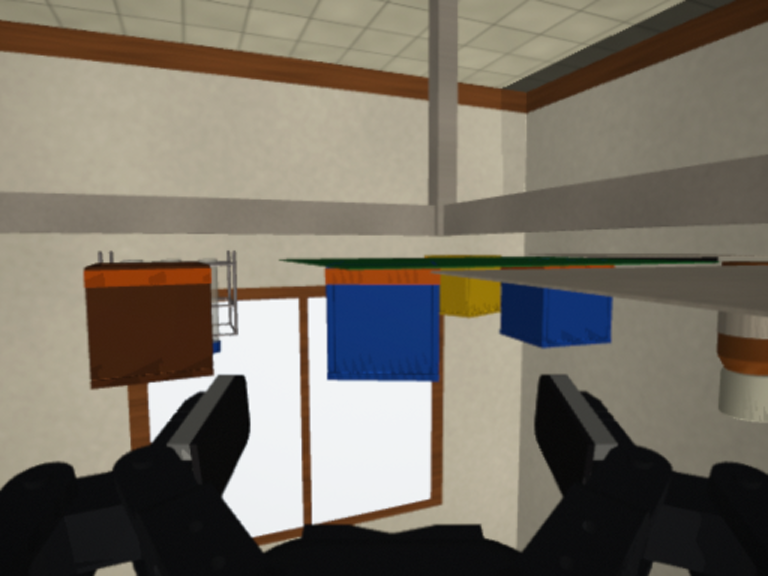

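Emit:
apply_moves(
  deltas=[
    {"x":0,"y":0.04,"z":-0.009,"rx":0,"ry":0,"rz":0,"hand":100},
    {"x":0,"y":0.08,"z":-0.018,"rx":0,"ry":0,"rz":0,"hand":100},
    {"x":0,"y":0.117,"z":-0.026,"rx":0,"ry":0,"rz":0,"hand":100},
    {"x":0,"y":0.117,"z":-0.026,"rx":0,"ry":0,"rz":0,"hand":100},
    {"x":0,"y":0.117,"z":-0.026,"rx":0,"ry":0,"rz":0,"hand":40},
    {"x":0,"y":0.117,"z":-0.026,"rx":0,"ry":0,"rz":0,"hand":40},
    {"x":0,"y":0.117,"z":-0.026,"rx":0,"ry":0,"rz":0,"hand":40},
    {"x":0,"y":0.117,"z":-0.026,"rx":0,"ry":0,"rz":0,"hand":40},
  ],
  newtons=40,
)

```text
time: 5.3
position: [0.4413, -0.3232, 0.0336]
eef_rot: [-0.102, 0.975, 0.197, -0.018]
wrist_force: [-0.9, -4.3, 7.0]
opening: 0.0572
```

Run:
```python
from h import *
st()
C=np.array([.432,-.305,.034]); u=-67; P1=np.array([.53,-.02,0])
legs([pose(C+[0,0,.03],u,12),pose(C+[-.0,.05,.16],u,12)])
```

```text
t 5.3 tcp [ 0.4413 -0.3232  0.0336] a [ 0.38  -0.902 -0.206] x [0.922 0.388 0.005] j [-0.088  1.081 -1.076 -1.735 -1.045  0.375] op 0.0572 F [-0.9 -4.3  7. ]
xyz [-0.001 -0.005 -0.026] r [ 0.002 -0.005 -0.002] rows 0.5
xyz [ 0.02  -0.072 -0.118] r [0. 0. 0.] rows 2.8
```

Emit:
apply_moves(
  deltas=[
    {"x":0,"y":-0.005,"z":-0.03,"rx":0,"ry":0,"rz":0,"hand":40},
    {"x":0,"y":-0.01,"z":-0.06,"rx":0,"ry":0,"rz":0,"hand":40},
    {"x":0,"y":-0.02,"z":-0.1,"rx":0,"ry":0,"rz":0,"hand":40},
    {"x":0,"y":-0.03,"z":-0.14,"rx":0,"ry":0,"rz":0,"hand":40},
    {"x":0,"y":-0.03,"z":-0.14,"rx":0,"ry":0,"rz":0,"hand":40},
  ],
)

```text
time: 5.8
position: [0.4516, -0.3198, 0.1882]
eef_rot: [-0.102, 0.975, 0.197, -0.011]
wrist_force: [0.5, -1.1, 0.2]
opening: 0.057
```

```bash
python3 -c "
from h import *
st(); T=T_tool(); G=T[:3,3]-.021*T[:3,1]; print(G)
u=-67
legs([pose(G,u,12,-60),pose(G,u,12,-120),pose(G,u,12,-179.9),pose([.53,-.02,.15],-45,12,-179.9),pose([.53,-.02,.15],-30,12,-179.9),pose([.53,-.02,.055],-30,12,-179.9)])"
```

```text
t 5.8 tcp [ 0.4516 -0.3198  0.1882] a [ 0.381 -0.902 -0.203] x [0.922 0.386 0.019] j [-0.075  0.44  -1.087 -1.102 -1.057  0.395] op 0.057 F [ 0.5 -1.1  0.2]
[ 0.44362168 -0.30089128  0.19247603]
xyz [ 0. -0.  0.] r [ 0.004 -1.066 -0.004] rows 7.1
xyz [-0.  0.  0.] r [-0.    -1.047  0.   ] rows 7.0
xyz [ 0. -0. -0.] r [ 0.    -1.045 -0.   ] rows 7.0
xyz [-0.197 -0.213 -0.089] r [-0.001 -0.08   0.376] rows 6.1
xyz [-0.005 -0.001 -0.   ] r [-0.    -0.054  0.256] rows 1.7
xyz [ 0.     0.02  -0.093] r [-0.  0. -0.] rows 1.9
```

```bash
cat > kin.py <<'E'
import numpy as np
from scipy.optimize import least_squares
from scipy.spatial.transform import Rotation as R
D=[([0,.2406,.0050,1.3352,0,1.5708],[.5,0,.2074]),([-.45038,.34038,.39888,1.62795,.00024,1.12371],[.50017,-.24175,.30777]),
([.326,.224,-.972,.159,-1.212,1.351],[.3884,-.1922,.1487]),([.293,.889,-1.084,-.857,-1.336,1.106],[.3937,-.2137,.0290]),
([-.088,1.081,-1.076,-1.735,-1.045,.375],[.4413,-.3232,.0336]),([-.075,.44,-1.087,-1.102,-1.057,.395],[.4516,-.3198,.1882])]
def fk(q,P):
    h,a,L1,L1x,L2,L2z,Lp,Lpz,Lt,ly=P; Ry=lambda t:R.from_euler("y",t)
    p=np.array([a,0,h])+Ry(q[1]).apply([L1x,0,L1])+Ry(q[1]-q[2]).apply([L2,0,L2z])
    W=Ry(q[1]-q[2]+q[3]); p=p+W.apply([Lp,0,Lpz]); Wy=W*R.from_euler("z",q[4]); p=p+Wy.apply([Lt,0,0])+[0,ly,0]
    Z=R.from_euler("z",q[0]); return Z.apply(p),(Z*Wy*R.from_euler("x",q[5])).as_matrix()
f=least_squares(lambda P:np.concatenate([fk(q,P)[0]-p for q,p in D]+[1e-3*(P-x0)]) ,x0:=np.array([.18,.01,.47,0,.385,0,.1,0,.25,0])); PP=f.x
lo=np.array([-2.72,-1.05,-1.09,-1.99,-1.42,-3.14]);hi=np.array([2.72,1.87,1.28,2.15,1.44,3.14])
E0=None
def ik(M,q0):
    def r(q):
        p,O=fk(q,PP); return np.concatenate([(p-M[:3,3])*10,R.from_matrix(O.T@(M[:3,:3]@F)).as_rotvec()])
    s=least_squares(r,np.clip(q0,lo+.002,hi-.002),bounds=(lo,hi)); return s.x,np.abs(s.fun).max()
# tool frame from flange: tool y = flange x ; at q6=0 tool x = flange y(left), z = x cross y
F=np.array([[0,1,0],[1,0,0],[0,0,-1.]])  # tool->flange axes
F=F.T
E
python3 - <<'E'
from kin import *; from h import *
print(PP.round(3)); print([ (np.linalg.norm(fk(q,PP)[0]-p)*1000).round(1) for q,p in D])
q=env.state()["joints"]; p,O=fk(q,PP); T=T_tool(); print(p.round(3),(O.T@T[:3,:3]).round(2).tolist())
x,e=ik(T,q); print(x.round(2),e)
q0=q.copy(); q0[5]-=np.pi
for G in([.53,-.02],[.55,-.03],[.52,-.15],[.55,-.14],[.55,-.17]):
    for u in(-70,-60,-50,-40,-30,-20,0,20,30,40,50,60):
        out=[]
        for z in(.04,.15):
            b=min((ik(pose([*G,z],u,12,180),g) for g in (q0,np.array([-.4,.8,-.9,-1.4,.8,-2.8]),np.array([-.4,.8,-.9,-1.4,.8,2.8]))),key=lambda t:t[1]); out.append((b[1].round(3),b[0].round(2).tolist()))
        if max(o[0] for o in out)<.01: print(G,u,out)
E
```

```text
[ 0.241  0.     0.493 -0.001  0.392  0.008  0.102 -0.     0.327 -0.   ]
[np.float64(0.1), np.float64(0.0), np.float64(0.1), np.float64(0.1), np.float64(0.1), np.float64(0.1)]
[ 0.452 -0.32   0.188] [[0.0, 1.0, 0.0], [1.0, 0.0, -0.0], [-0.0, 0.0, -1.0]]
[-0.08  0.44 -1.09 -1.1  -1.06  0.39] 5.551115123125783e-16
[0.53, -0.02] -70 [(np.float64(0.0), [0.55, 0.94, -0.2, 1.18, -1.28, -0.8]), (np.float64(0.0), [0.55, 0.75, -0.2, 1.37, -1.28, -0.8])]
[0.53, -0.02] -60 [(np.float64(0.0), [0.56, 0.81, -0.5, 0.44, -1.36, -1.39]), (np.float64(0.0), [0.56, 0.58, -0.48, 0.68, -1.36, -1.39])]
[0.53, -0.02] -50 [(np.float64(0.0), [0.56, 0.81, -0.82, -0.66, -1.32, -2.17]), (np.float64(0.0), [0.56, 0.49, -0.82, -0.33, -1.32, -2.17])]
[0.53, -0.02] -40 [(np.float64(0.0), [0.52, 0.97, -1.01, -1.42, -1.16, -2.63]), (np.float64(0.0), [0.52, 0.56, -1.04, -1.04, -1.16, -2.63])]
[0.53, -0.02] 40 [(np.float64(0.0), [-0.62, 0.9, -0.94, -1.14, 1.24, 2.47]), (np.float64(0.0), [-0.62, 0.52, -0.96, -0.78, 1.24, 2.47])]
[0.53, -0.02] 50 [(np.float64(0.0), [-0.64, 0.78, -0.7, -0.19, 1.35, 1.86]), (np.float64(0.0), 
[... 3860 characters left out ...]
2, -1.23, -1.0, -2.8])]
[0.55, -0.17] 20 [(np.float64(0.0), [-0.79, 0.96, -0.92, -1.41, 1.1, 2.71]), (np.float64(0.0), [-0.79, 0.59, -0.96, -1.07, 1.1, 2.71])]
[0.55, -0.17] 30 [(np.float64(0.0), [-0.83, 0.85, -0.77, -0.83, 1.27, 2.38]), (np.float64(0.0), [-0.83, 0.54, -0.78, -0.53, 1.27, 2.38])]
[0.55, -0.17] 40 [(np.float64(0.0), [-0.85, 0.81, -0.48, 0.15, 1.36, 1.69]), (np.float64(0.0), [-0.85, 0.59, -0.47, 0.39, 1.36, 1.69])]
[0.55, -0.17] 50 [(np.float64(0.0), [-0.84, 0.95, -0.13, 1.08, 1.32, 0.97]), (np.float64(0.0), [-0.84, 0.76, -0.13, 1.27, 1.32, 0.97])]
[0.55, -0.17] 60 [(np.float64(0.0), [-0.82, 1.07, 0.13, 1.57, 1.21, 0.6]), (np.float64(0.0), [-0.82, 0.9, 0.11, 1.72, 1.21, 0.6])]
```

Emit:
apply_moves(
  deltas=[
    {"x":0,"y":0,"z":0,"rx":0.004,"ry":-1.066,"rz":-0.004,"hand":40},
    {"x":0,"y":0,"z":0,"rx":0.004,"ry":-1.066,"rz":-0.004,"hand":40},
    {"x":0,"y":0,"z":0,"rx":0.004,"ry":-1.066,"rz":-0.004,"hand":40},
    {"x":0,"y":0,"z":0,"rx":0.004,"ry":-1.066,"rz":-0.004,"hand":40},
    {"x":0,"y":0,"z":0,"rx":0.004,"ry":-1.066,"rz":-0.004,"hand":40},
    {"x":0,"y":0,"z":0,"rx":0.004,"ry":-1.066,"rz":-0.004,"hand":40},
    {"x":0,"y":0,"z":0,"rx":0.004,"ry":-1.066,"rz":-0.004,"hand":40},
    {"x":0,"y":0,"z":0,"rx":0.004,"ry":-1.066,"rz":-0.004,"hand":40},
  ],
)

```text
time: 6.6
position: [0.4525, -0.3176, 0.1872]
eef_rot: [0.011, 0.833, 0.225, -0.506]
wrist_force: [-0.2, -0.4, -0.5]
opening: 0.0573
```

Emit:
apply_moves(
  deltas=[
    {"x":0,"y":0,"z":0,"rx":0,"ry":-1.047,"rz":0,"hand":40},
    {"x":0,"y":0,"z":0,"rx":0,"ry":-1.047,"rz":0,"hand":40},
    {"x":0,"y":0,"z":0,"rx":0,"ry":-1.047,"rz":0,"hand":40},
    {"x":0,"y":0,"z":0,"rx":0,"ry":-1.047,"rz":0,"hand":40},
    {"x":0,"y":0,"z":0,"rx":0,"ry":-1.047,"rz":0,"hand":40},
    {"x":0,"y":0,"z":0,"rx":0,"ry":-1.047,"rz":0,"hand":40},
    {"x":0,"y":0,"z":0,"rx":0,"ry":-1.047,"rz":0,"hand":40},
    {"x":0,"y":0,"z":0,"rx":0,"ry":-1.047,"rz":0,"hand":40},
  ],
)

```text
time: 7.4
position: [0.4532, -0.3162, 0.1867]
eef_rot: [-0.123, -0.469, -0.191, 0.854]
wrist_force: [-1.0, -0.5, -0.6]
opening: 0.0569
```

Emit:
apply_moves(
  deltas=[
    {"x":0,"y":0,"z":0,"rx":0,"ry":-1.047,"rz":0,"hand":40},
    {"x":0,"y":0,"z":0,"rx":0,"ry":-1.047,"rz":0,"hand":40},
    {"x":0,"y":0,"z":0,"rx":0,"ry":-1.047,"rz":0,"hand":40},
    {"x":0,"y":0,"z":0,"rx":0,"ry":-1.047,"rz":0,"hand":40},
    {"x":0,"y":0,"z":0,"rx":0,"ry":-1.047,"rz":0,"hand":40},
    {"x":0,"y":0,"z":0,"rx":0,"ry":-1.047,"rz":0,"hand":40},
    {"x":0,"y":0,"z":0,"rx":0,"ry":-1.047,"rz":0,"hand":40},
    {"x":0,"y":0,"z":0,"rx":0,"ry":-1.047,"rz":0,"hand":40},
  ],
)

```text
time: 8.2
position: [0.4536, -0.3154, 0.1864]
eef_rot: [-0.203, 0.019, -0.104, 0.974]
wrist_force: [0.6, -0.3, -0.5]
opening: 0.057
```

```bash
python3 -c "
from h import *
st()
legs([pose([.55,-.17,.17],-60,12,180),pose([.54,-.02,.15],-48,12,180),pose([.54,-.02,.06],-48,12,180),pose([.54,-.02,.036],-48,12,180)])"
```

```text
t 8.2 tcp [ 0.4536 -0.3154  0.1864] a [ 0.39  -0.896 -0.211] x [-0.917 -0.398 -0.005] j [-0.067  0.431 -1.087 -1.08  -1.051 -2.75 ] op 0.057 F [ 0.6 -0.3 -0.5]
xyz [-0.149 -0.068 -0.037] r [ 0.003 -0.029  0.11 ] rows 3.4
xyz [-0.071 -0.128 -0.048] r [-0.    -0.044  0.205] rows 3.1
xyz [ 0.     0.019 -0.088] r [-0.  0. -0.] rows 1.8
xyz [ 0.     0.005 -0.023] r [-0.  0. -0.] rows 0.5
```

Emit:
apply_moves(
  deltas=[
    {"x":-0.149,"y":-0.068,"z":-0.037,"rx":0.003,"ry":-0.029,"rz":0.11,"hand":40},
    {"x":-0.149,"y":-0.068,"z":-0.037,"rx":0.003,"ry":-0.029,"rz":0.11,"hand":40},
    {"x":-0.149,"y":-0.068,"z":-0.037,"rx":0.003,"ry":-0.029,"rz":0.11,"hand":40},
    {"x":-0.149,"y":-0.068,"z":-0.037,"rx":0.003,"ry":-0.029,"rz":0.11,"hand":40},
    {"x":-0.149,"y":-0.068,"z":-0.037,"rx":0.003,"ry":-0.029,"rz":0.11,"hand":40},
    {"x":-0.149,"y":-0.068,"z":-0.037,"rx":0.003,"ry":-0.029,"rz":0.11,"hand":40},
  ],
)

```text
time: 8.8
position: [0.5605, -0.1873, 0.165]
eef_rot: [-0.258, 0.026, -0.101, 0.961]
wrist_force: [-0.1, 0.2, -0.9]
opening: 0.057
```

Emit:
apply_moves(
  deltas=[
    {"x":-0.071,"y":-0.128,"z":-0.048,"rx":0,"ry":-0.044,"rz":0.205,"hand":40},
    {"x":-0.071,"y":-0.128,"z":-0.048,"rx":0,"ry":-0.044,"rz":0.205,"hand":40},
    {"x":-0.071,"y":-0.128,"z":-0.048,"rx":0,"ry":-0.044,"rz":0.205,"hand":40},
    {"x":-0.071,"y":-0.128,"z":-0.048,"rx":0,"ry":-0.044,"rz":0.205,"hand":40},
    {"x":-0.071,"y":-0.128,"z":-0.048,"rx":0,"ry":-0.044,"rz":0.205,"hand":40},
    {"x":-0.071,"y":-0.128,"z":-0.048,"rx":0,"ry":-0.044,"rz":0.205,"hand":40},
  ],
)

```text
time: 9.4
position: [0.5537, -0.0356, 0.1448]
eef_rot: [-0.356, 0.036, -0.098, 0.928]
wrist_force: [-0.5, -0.8, -1.1]
opening: 0.0571
```

Emit:
apply_moves(
  deltas=[
    {"x":0,"y":0.01,"z":-0.045,"rx":0,"ry":0,"rz":0,"hand":40},
    {"x":0,"y":0.019,"z":-0.088,"rx":0,"ry":0,"rz":0,"hand":40},
    {"x":0,"y":0.019,"z":-0.088,"rx":0,"ry":0,"rz":0,"hand":40},
    {"x":0,"y":0.019,"z":-0.088,"rx":0,"ry":0,"rz":0,"hand":40},
  ],
)

```text
time: 9.8
position: [0.5524, -0.0381, 0.0536]
eef_rot: [-0.355, 0.038, -0.097, 0.929]
wrist_force: [0.0, 0.4, -0.2]
opening: 0.0574
```

```bash
python3 -c "
from h import *
st()
legs([pose([.54,-.02,.036],-48,12,180)])
save('side','s4.png',(150,130,370,290),2.7)"
```

```text
t 9.8 tcp [ 0.5524 -0.0381  0.0536] a [ 0.652 -0.729 -0.208] x [-0.745 -0.667  0.002] j [ 0.535  0.792 -0.864 -0.825 -1.286 -2.332] op 0.0574 F [ 0.   0.4 -0.2]
xyz [-0.003  0.003 -0.022] r [-0.     0.001  0.004] rows 0.4
```

View pics/s4.png

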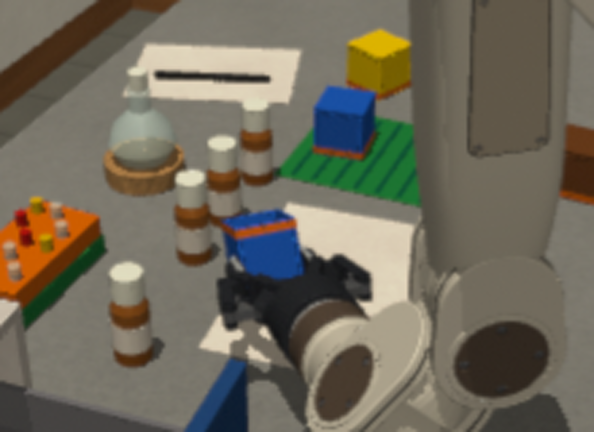

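Emit:
apply_moves(
  deltas=[
    {"x":0,"y":0.003,"z":-0.012,"rx":0,"ry":0,"rz":0,"hand":40},
    {"x":0,"y":0.003,"z":-0.021,"rx":0,"ry":0,"rz":0,"hand":40},
    {"x":0,"y":0.003,"z":-0.021,"rx":0,"ry":0,"rz":0,"hand":40},
    {"x":0,"y":0.003,"z":-0.021,"rx":0,"ry":0,"rz":0,"hand":80},
    {"x":0,"y":0.003,"z":-0.021,"rx":0,"ry":0,"rz":0,"hand":90},
    {"x":0,"y":0.003,"z":-0.021,"rx":0,"ry":0,"rz":0,"hand":90},
    {"x":0,"y":0.003,"z":-0.021,"rx":0,"ry":0,"rz":0,"hand":90},
  ],
)

```text
time: 10.55
position: [0.5529, -0.0359, 0.0354]
eef_rot: [-0.355, 0.035, -0.098, 0.929]
wrist_force: [-0.7, 0.4, -0.2]
opening: 0.0767
```

```bash
python3 -c "
from h import *
st()
save('side','s5.png',(150,130,370,290),2.7)
a=T_tool()[:3,1]
T=T_tool(); G=T[:3,3]-.021*a; ah=np.array([a[0],a[1],0]);ah/=np.linalg.norm(ah)
legs([pose(G-ah*.1,-48,12,180),pose(G-ah*.1+[0,0,.17],-48,12,180)])
# candidates for tool-down grasp of R: jaws along x or y
from kin import *
for u in (96,-84,6,186):
  for z in (.03,.2):
    x,e=ik(pose([.579,-.337,z],u,90),np.array([-.5,.6,0,1.3,0,1.0])); print(u,z,x.round(2),round(e,3))
"
```

```text
t 10.6 tcp [ 0.5529 -0.0359  0.0354] a [ 0.653 -0.728 -0.206] x [-0.745 -0.667 -0.005] j [ 0.539  0.848 -0.854 -0.868 -1.289 -2.323] op 0.0767 F [-0.7  0.4 -0.2]
xyz [ 0.    -0.098 -0.021] r [-0.002 -0.005  0.002] rows 2.0
xyz [ 0.    -0.035  0.166] r [-0.  0. -0.] rows 3.4
96 0.03 [-0.73  0.83  0.37  1.26  0.39  3.14] 0.694
96 0.2 [-0.73  0.73  0.62  1.62  0.39  3.14] 0.694
-84 0.03 [-0.53  0.71  0.22  1.08 -0.    0.94] 0.0
-84 0.2 [-0.53  0.6   0.48  1.45  0.    0.94] 0.0
6 0.03 [-0.53  0.71  0.22  1.08 -0.   -0.63] 0.0
6 0.2 [-0.53  0.6   0.48  1.45  0.   -0.63] 0.0
186 0.03 [-0.53  0.71  0.22  1.08  0.    2.51] 0.0
186 0.2 [-0.53  0.6   0.48  1.45 -0.    2.51] 0.0
```

View pics/s5.png

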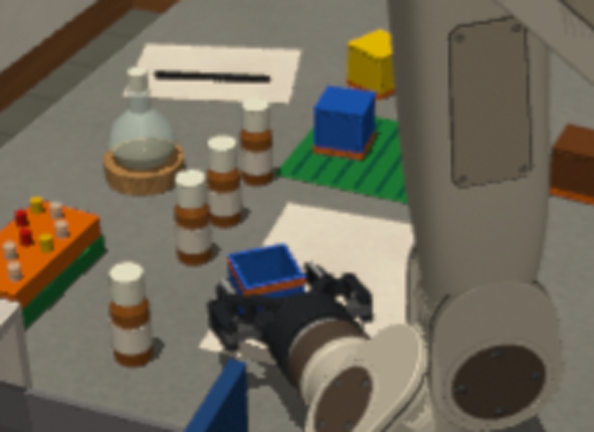

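```bash
python3 -c "
from h import *; from kin import *
T=T_tool(); a=T[:3,1]; G=T[:3,3]-.021*a; ah=np.array([a[0],a[1],0]);ah/=np.linalg.norm(ah)
L=[pose(G-ah*.1,-48,12,180),pose(G-ah*.1+[0,0,.17],-48,12,180),pose([.5,-.17,.25],-62,50,180),pose([.579,-.337,.20],-84,90,180),pose([.579,-.337,.037],-84,90,180)]
legs(L); q=env.state()['joints']
for M in L: q,e=ik(M,q); print(q.round(2),round(e,3))
print('then')
M0=L[-1]; L=[pose([.579,-.337,.15],-84,90,180),pose([.52,-.15,.15],-65,90,180),pose([.52,-.15,.039],-65,90,180)]
legs(L,M0)
for M in L: q,e=ik(M,q); print(q.round(2),round(e,3))
"
```

```text
xyz [ 0.    -0.098 -0.021] r [-0.002 -0.005  0.002] rows 2.0
xyz [ 0.    -0.035  0.166] r [-0.  0. -0.] rows 3.4
xyz [0.132 0.167 0.065] r [-0.66   0.128 -0.213] rows 4.7
xyz [0.009 0.152 0.096] r [-0.689  0.368 -0.134] rows 5.3
xyz [-0.     0.163  0.   ] r [ 0. -0.  0.] rows 3.3
[ 0.79  0.79 -0.63  0.42 -1.35 -1.29] 0.0
[ 0.79  0.41 -0.59  0.86 -1.35 -1.29] 0.0
[ 0.01  0.02 -0.4   0.78 -0.61 -2.17] 0.0
[-0.53  0.6   0.48  1.45 -0.   -2.2 ] 0.0
[-0.53  0.7   0.22  1.09 -0.   -2.2 ] 0.0
then
xyz [-0.    -0.113  0.   ] r [ 0. -0.  0.] rows 2.3
xyz [ 0.039 -0.    -0.192] r [ 0.    -0.332  0.   ] rows 3.9
xyz [-0.     0.111  0.   ] r [ 0. -0.  0.] rows 2.2
[-0.53  0.62  0.39  1.33 -0.   -2.2 ] 0.0
[-0.28  0.37 -0.03  1.18 -0.   -2.29] 0.0
[-0.28  0.48 -0.18  0.92  0.   -2.29] 0.0
```

Emit:
apply_moves(
  deltas=[
    {"x":0,"y":-0.037,"z":-0.008,"rx":0,"ry":0,"rz":0,"hand":95},
    {"x":0,"y":-0.073,"z":-0.015,"rx":0,"ry":0,"rz":0,"hand":95},
    {"x":0,"y":-0.073,"z":-0.015,"rx":0,"ry":0,"rz":0,"hand":95},
    {"x":0,"y":-0.083,"z":0.035,"rx":0,"ry":0,"rz":0,"hand":95},
    {"x":0,"y":-0.095,"z":0.085,"rx":0,"ry":0,"rz":0,"hand":100},
    {"x":0,"y":-0.105,"z":0.135,"rx":0,"ry":0,"rz":0,"hand":100},
    {"x":0,"y":-0.108,"z":0.15,"rx":0,"ry":0,"rz":0,"hand":100},
    {"x":0,"y":-0.108,"z":0.15,"rx":0,"ry":0,"rz":0,"hand":100},
  ],
)

```text
time: 11.4
position: [0.504, 0.0207, 0.2097]
eef_rot: [-0.356, 0.03, -0.099, 0.929]
wrist_force: [0.0, 0.4, -0.5]
opening: 0.0853
```

```bash
python3 -c "
from h import *
st()
legs([pose([.5,-.17,.25],-62,50,180),pose([.579,-.337,.20],-84,90,180),pose([.579,-.337,.037],-84,90,180)])"
```

```text
t 11.4 tcp [0.504  0.0207 0.2097] a [ 0.656 -0.727 -0.205] x [-0.745 -0.667 -0.015] j [ 0.73   0.35  -0.654  0.546 -1.365 -1.576] op 0.0853 F [ 0.   0.4 -0.5]
xyz [0.133 0.144 0.057] r [-0.662  0.114 -0.219] rows 4.7
xyz [0.009 0.152 0.096] r [-0.689  0.368 -0.134] rows 5.3
xyz [-0.     0.163  0.   ] r [ 0. -0.  0.] rows 3.3
```

Emit:
apply_moves(
  deltas=[
    {"x":0.133,"y":0.144,"z":0.057,"rx":-0.662,"ry":0.114,"rz":-0.219,"hand":100},
    {"x":0.133,"y":0.144,"z":0.057,"rx":-0.662,"ry":0.114,"rz":-0.219,"hand":100},
    {"x":0.133,"y":0.144,"z":0.057,"rx":-0.662,"ry":0.114,"rz":-0.219,"hand":100},
    {"x":0.133,"y":0.144,"z":0.057,"rx":-0.662,"ry":0.114,"rz":-0.219,"hand":100},
    {"x":0.133,"y":0.144,"z":0.057,"rx":-0.662,"ry":0.114,"rz":-0.219,"hand":100},
    {"x":0.133,"y":0.144,"z":0.057,"rx":-0.662,"ry":0.114,"rz":-0.219,"hand":100},
    {"x":0.133,"y":0.144,"z":0.057,"rx":-0.662,"ry":0.114,"rz":-0.219,"hand":100},
    {"x":0.133,"y":0.144,"z":0.057,"rx":-0.662,"ry":0.114,"rz":-0.219,"hand":100},
  ],
)

```text
time: 12.2
position: [0.5051, -0.1806, 0.2311]
eef_rot: [-0.22, 0.105, -0.41, 0.879]
wrist_force: [-0.8, 0.5, 0.6]
opening: 0.0852
```

Emit:
apply_moves(
  deltas=[
    {"x":0.009,"y":0.152,"z":0.096,"rx":-0.689,"ry":0.368,"rz":-0.134,"hand":100},
    {"x":0.009,"y":0.152,"z":0.096,"rx":-0.689,"ry":0.368,"rz":-0.134,"hand":100},
    {"x":0.009,"y":0.152,"z":0.096,"rx":-0.689,"ry":0.368,"rz":-0.134,"hand":100},
    {"x":0.009,"y":0.152,"z":0.096,"rx":-0.689,"ry":0.368,"rz":-0.134,"hand":100},
    {"x":0.009,"y":0.152,"z":0.096,"rx":-0.689,"ry":0.368,"rz":-0.134,"hand":100},
    {"x":0.009,"y":0.152,"z":0.096,"rx":-0.689,"ry":0.368,"rz":-0.134,"hand":100},
    {"x":0.009,"y":0.152,"z":0.096,"rx":-0.689,"ry":0.368,"rz":-0.134,"hand":100},
    {"x":0.009,"y":0.152,"z":0.096,"rx":-0.689,"ry":0.368,"rz":-0.134,"hand":100},
  ],
)

```text
time: 13.0
position: [0.5778, -0.3333, 0.1735]
eef_rot: [0.037, -0.042, 0.706, -0.706]
wrist_force: [-0.3, 1.0, 0.3]
opening: 0.0856
```

```bash
python3 -c "
from h import *
st()
im,bl=bluetops('scene')
for m,s,ce in bl:
    if ce[1]>150: print('scene',s,ce.round(1),at_z('scene',ce,.04).round(3))
im,bl=bluetops('wrist')
for m,s,ce in bl:
    r=cv2.minAreaRect(np.argwhere(m)[:,::-1].astype(np.float32)); print('wrist',s,ce.round(1),at_z('wrist',ce,.055).round(3),r)
legs([pose([.579,-.337,.037],-84,90,180)])
"
```

```text
t 13.0 tcp [ 0.5778 -0.3333  0.1735] a [-0.008  0.    -1.   ] x [-0.994 -0.112  0.008] j [-0.521  0.606  0.474  1.445 -0.004 -2.204] op 0.0856 F [-0.3  1.   0.3]
scene [245 179  22  15 228] [255.1 185.9] [0.518 0.008 0.04 ]
scene [247 195  19  13 196] [256.4 200.8] [ 0.555 -0.05   0.04 ]
scene [188 256  33  37 818] [204.1 273.5] [ 0.578 -0.343  0.04 ]
wrist [ 228  133   67   71 4613] [260.5 167.9] [ 0.58  -0.342  0.055] ((261.0, 168.0), (70.0, 66.0), 90.0)
xyz [-0.002  0.159  0.004] r [0.    0.007 0.006] rows 3.2
```

Emit:
apply_moves(
  deltas=[
    {"x":-0.001,"y":0.05,"z":0.005,"rx":0,"ry":0.007,"rz":0.006,"hand":100},
    {"x":-0.002,"y":0.1,"z":0.006,"rx":0,"ry":0.007,"rz":0.006,"hand":100},
    {"x":-0.002,"y":0.157,"z":0.006,"rx":0,"ry":0.007,"rz":0.006,"hand":100},
    {"x":-0.002,"y":0.157,"z":0.006,"rx":0,"ry":0.007,"rz":0.006,"hand":100},
    {"x":-0.002,"y":0.157,"z":0.006,"rx":0,"ry":0.007,"rz":0.006,"hand":40},
    {"x":-0.002,"y":0.157,"z":0.006,"rx":0,"ry":0.007,"rz":0.006,"hand":40},
    {"x":-0.002,"y":0.157,"z":0.006,"rx":0,"ry":0.007,"rz":0.006,"hand":40},
    {"x":-0.002,"y":0.157,"z":0.006,"rx":0,"ry":0.007,"rz":0.006,"hand":40},
  ],
)

```text
time: 13.9
position: [0.5823, -0.3404, 0.0225]
eef_rot: [-0.039, 0.035, -0.705, 0.707]
wrist_force: [0.6, 1.2, 6.4]
opening: 0.0569
```

Emit:
apply_moves(
  deltas=[
    {"x":0,"y":-0.04,"z":0,"rx":0,"ry":0,"rz":0,"hand":40},
    {"x":0,"y":-0.08,"z":0,"rx":0,"ry":0,"rz":0,"hand":40},
    {"x":0,"y":-0.11,"z":0,"rx":0,"ry":0,"rz":0,"hand":40},
    {"x":0,"y":-0.11,"z":0,"rx":0,"ry":0,"rz":0,"hand":40},
  ],
)

```text
time: 14.3
position: [0.5852, -0.3423, 0.1406]
eef_rot: [-0.043, 0.031, -0.702, 0.71]
wrist_force: [0.0, -1.1, -0.4]
opening: 0.0566
```

```bash
python3 -c "
from h import *
st()
legs([pose([.52,-.15,.15],-65,90,180)])
"
```

```text
t 14.3 tcp [ 0.5852 -0.3423  0.1406] a [ 0.018 -0.01  -1.   ] x [-0.994 -0.105 -0.017] j [-0.529  0.615  0.403  1.338  0.    -2.205] op 0.0566 F [ 0.  -1.1 -0.4]
xyz [ 0.045  0.008 -0.198] r [-0.015 -0.332 -0.015] rows 4.1
```

Emit:
apply_moves(
  deltas=[
    {"x":0.045,"y":0.008,"z":-0.198,"rx":-0.015,"ry":-0.332,"rz":-0.015,"hand":40},
    {"x":0.045,"y":0.008,"z":-0.198,"rx":-0.015,"ry":-0.332,"rz":-0.015,"hand":40},
    {"x":0.045,"y":0.008,"z":-0.198,"rx":-0.015,"ry":-0.332,"rz":-0.015,"hand":40},
    {"x":0.045,"y":0.008,"z":-0.198,"rx":-0.015,"ry":-0.332,"rz":-0.015,"hand":40},
    {"x":0.045,"y":0.008,"z":-0.198,"rx":-0.015,"ry":-0.332,"rz":-0.015,"hand":40},
    {"x":0.045,"y":0.008,"z":-0.198,"rx":-0.015,"ry":-0.332,"rz":-0.015,"hand":40},
    {"x":0.045,"y":0.008,"z":-0.198,"rx":-0.015,"ry":-0.332,"rz":-0.015,"hand":40},
  ],
)

```text
time: 15.0
position: [0.5207, -0.151, 0.1298]
eef_rot: [-0.153, 0.153, -0.69, 0.691]
wrist_force: [0.1, 0.1, 0.0]
opening: 0.0571
```

```bash
python3 -c "
from h import *
st()
legs([pose([.52,-.15,.0435],-65,90,180)])
"
```

```text
t 15.0 tcp [ 0.5207 -0.151   0.1298] a [ 0.001 -0.001 -1.   ] x [-0.906 -0.423 -0.001] j [-0.282  0.367 -0.027  1.176 -0.    -2.289] op 0.0571 F [0.1 0.1 0. ]
xyz [ 0.     0.107 -0.001] r [-0.001 -0.    -0.001] rows 2.1
```

Emit:
apply_moves(
  deltas=[
    {"x":0,"y":0.05,"z":0,"rx":0,"ry":0,"rz":0,"hand":40},
    {"x":0,"y":0.09,"z":0,"rx":0,"ry":0,"rz":0,"hand":40},
    {"x":0,"y":0.107,"z":0,"rx":0,"ry":0,"rz":0,"hand":40},
    {"x":0,"y":0.107,"z":0,"rx":0,"ry":0,"rz":0,"hand":40},
    {"x":0,"y":0.107,"z":0,"rx":0,"ry":0,"rz":0,"hand":40},
    {"x":0,"y":0.107,"z":0,"rx":0,"ry":0,"rz":0,"hand":85},
    {"x":0,"y":0.107,"z":0,"rx":0,"ry":0,"rz":0,"hand":85},
    {"x":0,"y":0.107,"z":0,"rx":0,"ry":0,"rz":0,"hand":85},
  ],
)

```text
time: 15.8
position: [0.5214, -0.1515, 0.0232]
eef_rot: [-0.154, 0.152, -0.69, 0.691]
wrist_force: [0.0, 0.8, 0.4]
opening: 0.072
```

```bash
python3 -c "
from h import *; from kin import *
st(); T=T_tool(); q=env.state()['joints']
C=np.array([.52,-.15,.036]); u=25; a=np.array([np.cos(np.radians(u)),np.sin(np.radians(u)),0])
U=T.copy(); U[2,3]+=.14
for s in (0,180):
  L=[U,pose(C-a*.1+[-.02,0,.2],-20,60,s),pose(C-a*.1+[0,0,.14],u,20,s),pose(C-a*.09,u,12,s),pose(C,u,12,s),pose(C+[0,0,.11],u,12,s)]
  legs(L); qq=q.copy(); 
  for M in L: qq,e=ik(M,qq); print(qq.round(2),round(e,3))
"
```

```text
t 15.8 tcp [ 0.5214 -0.1515  0.0232] a [ 0.002 -0.001 -1.   ] x [-0.907 -0.422 -0.002] j [-0.283  0.471 -0.172  0.925 -0.    -2.289] op 0.072 F [0.  0.8 0.4]
xyz [-0.   -0.14  0.  ] r [ 0.  0. -0.] rows 2.8
xyz [ 0.111 -0.055 -0.003] r [-0.253  2.29   0.61 ] rows 15.9
xyz [0.021 0.054 0.005] r [-0.661 -0.515 -0.614] rows 6.9
xyz [-0.     0.057  0.125] r [-0.14 -0.   -0.  ] rows 2.8
xyz [ 0.     0.088 -0.019] r [0. 0. 0.] rows 1.8
xyz [-0.    -0.023 -0.108] r [0. 0. 0.] rows 2.2
[-0.28  0.35  0.03  1.26 -0.   -2.29] 0.0
[-0.48 -0.25 -0.6   0.69  0.07 -0.12] 0.0
[-1.08  0.28 -0.76  0.38  1.22 -1.41] 0.0
[-1.08  0.79 -0.85 -0.3   1.36 -1.33] 0.0
[-0.84  0.93 -0.94 -1.23  1.21 -0.6 ] 0.0
[-0.84  0.56 -0.96 -0.88  1.21 -0.6 ] 0.0
xyz [-0.   -0.14  0.  ] r [ 0.  0. -0.] rows 2.8
xyz [ 0.111 -0.055 -0.003] r [ 0.494 -0.768  0.205] rows 6.2
xyz [-0.021  0.054 -0.005] r [ 0.661 -0.515  0.614] rows 6.9
xyz [-0.     0.057 -0.125] r [0.14 0.   0.  ] rows 2.8
xyz [0.    0.088 0.019] r [ 0.  0. -0.] rows 1.8
xyz [ 0.    -0.023  0.108] r [ 0.  0. -0.] rows 2.2
[-0.28  0.35  0.03  1.26 -0.   -2.29] 0.0
[-0.42 -0.25 -0.6   0.69 -0.02 -3.14] 0.06
[-0.83 -0.01 -1.09 -0.39  0.76 -3.14] 0.662
[-1.07  1.28 -0.94 -1.99  1.44 -3.14] 0.239
[-0.86  1.26 -0.84 -1.99  1.33 -3.14] 0.182
[-0.85  0.98 -0.99 -1.91  1.28 -3.14] 0.193
```

```bash
python3 -c "
from h import *; from kin import *
T=T_tool(); q=env.state()['joints']
C=np.array([.521,-.151,.036]); u=25; a=np.array([np.cos(np.radians(u)),np.sin(np.radians(u)),0])
U=T.copy(); U[2,3]+=.14
L=[U,pose([.5,-.17,.18],60,90),pose([.46,-.2,.19],10,90),pose(C-a*.1+[-.0,0,.16],u,45),pose(C-a*.1+[0,0,.1],u,12),pose(C-a*.09,u,12),pose(C,u,12)]
legs(L); qq=q.copy(); 
for M in L: qq,e=ik(M,qq); print(qq.round(2),round(e,3))
"
```

```text
xyz [-0.   -0.14  0.  ] r [ 0.  0. -0.] rows 2.8
xyz [0.027 0.004 0.008] r [-0.001  0.959 -0.003] rows 6.4
xyz [ 0.02  -0.01   0.046] r [0.    0.873 0.   ] rows 5.8
xyz [ 0.016 -0.012  0.014] r [-0.781 -0.248 -0.103] rows 5.5
xyz [0.    0.039 0.031] r [-0.576 -0.     0.   ] rows 3.8
xyz [-0.     0.031  0.096] r [0. 0. 0.] rows 2.0
xyz [ 0.     0.088 -0.019] r [0. 0. 0.] rows 1.8
[-0.28  0.35  0.03  1.26 -0.   -2.29] 0.0
[-0.33  0.32 -0.01  1.24  0.   -1.37] 0.0
[-0.41  0.26 -0.07  1.24 -0.   -0.58] 0.0
[-0.88  0.04 -0.58  0.7   0.75 -1.22] 0.0
[-1.11  0.49 -0.81  0.16  1.36 -1.45] 0.0
[-1.08  0.79 -0.85 -0.3   1.35 -1.32] 0.0
[-0.84  0.93 -0.93 -1.23  1.21 -0.6 ] 0.0
```

Emit:
apply_moves(
  deltas=[
    {"x":0,"y":-0.05,"z":0,"rx":0,"ry":0,"rz":0,"hand":90},
    {"x":0,"y":-0.1,"z":0,"rx":0,"ry":0,"rz":0,"hand":100},
    {"x":0,"y":-0.14,"z":0,"rx":0,"ry":0,"rz":0,"hand":100},
    {"x":0,"y":-0.14,"z":0,"rx":0,"ry":0,"rz":0,"hand":100},
  ],
)

```text
time: 16.2
position: [0.5255, -0.1526, 0.1705]
eef_rot: [-0.158, 0.148, -0.687, 0.693]
wrist_force: [0.8, -0.2, 0.4]
opening: 0.0856
```

Emit:
apply_moves(
  deltas=[
    {"x":0.027,"y":0.004,"z":0.008,"rx":0,"ry":0.959,"rz":0,"hand":100},
    {"x":0.027,"y":0.004,"z":0.008,"rx":0,"ry":0.959,"rz":0,"hand":100},
    {"x":0.027,"y":0.004,"z":0.008,"rx":0,"ry":0.959,"rz":0,"hand":100},
    {"x":0.027,"y":0.004,"z":0.008,"rx":0,"ry":0.959,"rz":0,"hand":100},
    {"x":0.027,"y":0.004,"z":0.008,"rx":0,"ry":0.959,"rz":0,"hand":100},
    {"x":0.027,"y":0.004,"z":0.008,"rx":0,"ry":0.959,"rz":0,"hand":100},
    {"x":0.027,"y":0.004,"z":0.008,"rx":0,"ry":0.959,"rz":0,"hand":100},
    {"x":0.027,"y":0.004,"z":0.008,"rx":0,"ry":0.959,"rz":0,"hand":100},
  ],
)

```text
time: 17.0
position: [0.5042, -0.1711, 0.1658]
eef_rot: [0.177, -0.188, -0.683, 0.683]
wrist_force: [-0.8, -0.5, -0.4]
opening: 0.0856
```

Emit:
apply_moves(
  deltas=[
    {"x":0.02,"y":-0.01,"z":0.046,"rx":0,"ry":0.873,"rz":0,"hand":100},
    {"x":0.02,"y":-0.01,"z":0.046,"rx":0,"ry":0.873,"rz":0,"hand":100},
    {"x":0.02,"y":-0.01,"z":0.046,"rx":0,"ry":0.873,"rz":0,"hand":100},
    {"x":0.02,"y":-0.01,"z":0.046,"rx":0,"ry":0.873,"rz":0,"hand":100},
    {"x":0.02,"y":-0.01,"z":0.046,"rx":0,"ry":0.873,"rz":0,"hand":100},
    {"x":0.02,"y":-0.01,"z":0.046,"rx":0,"ry":0.873,"rz":0,"hand":100},
    {"x":0.02,"y":-0.01,"z":0.046,"rx":0,"ry":0.873,"rz":0,"hand":100},
  ],
)

```text
time: 17.7
position: [0.4636, -0.2009, 0.1751]
eef_rot: [-0.449, 0.459, 0.544, -0.54]
wrist_force: [0.3, 0.2, 0.6]
opening: 0.0854
```

Emit:
apply_moves(
  deltas=[
    {"x":0.016,"y":-0.012,"z":0.014,"rx":-0.781,"ry":-0.248,"rz":-0.103,"hand":100},
    {"x":0.016,"y":-0.012,"z":0.014,"rx":-0.781,"ry":-0.248,"rz":-0.103,"hand":100},
    {"x":0.016,"y":-0.012,"z":0.014,"rx":-0.781,"ry":-0.248,"rz":-0.103,"hand":100},
    {"x":0.016,"y":-0.012,"z":0.014,"rx":-0.781,"ry":-0.248,"rz":-0.103,"hand":100},
    {"x":0.016,"y":-0.012,"z":0.014,"rx":-0.781,"ry":-0.248,"rz":-0.103,"hand":100},
    {"x":0.016,"y":-0.012,"z":0.014,"rx":-0.781,"ry":-0.248,"rz":-0.103,"hand":100},
    {"x":0.016,"y":-0.012,"z":0.014,"rx":-0.781,"ry":-0.248,"rz":-0.103,"hand":100},
    {"x":0.016,"y":-0.012,"z":0.014,"rx":-0.781,"ry":-0.248,"rz":-0.103,"hand":100},
  ],
)

```text
time: 18.5
position: [0.4468, -0.188, 0.1867]
eef_rot: [-0.198, 0.498, 0.78, -0.322]
wrist_force: [-0.4, -0.5, 0.8]
opening: 0.0856
```

```bash
python3 -c "
from h import *
st()
C=np.array([.521,-.151,.036]); u=25; a=np.array([np.cos(np.radians(u)),np.sin(np.radians(u)),0])
legs([pose(C-a*.1+[0,0,.1],u,12),pose(C-a*.1,u,12),pose(C,u,12)])
im,bl=bluetops('wrist')
for m,s,ce in bl: print('wrist',s,ce.round(1),at_z('wrist',ce,.05).round(3))
im,bl=bluetops('scene')
for m,s,ce in bl:
    if ce[1]>150: print('scene',s,ce.round(1),at_z('scene',ce,.04).round(3))
"
```

```text
t 18.5 tcp [ 0.4468 -0.188   0.1867] a [ 0.65   0.296 -0.7  ] x [-0.424  0.905 -0.011] j [-0.883  0.038 -0.578  0.698  0.762 -1.223] op 0.0856 F [-0.4 -0.5  0.8]
xyz [0.003 0.041 0.037] r [-0.566  0.011 -0.004] rows 3.8
xyz [-0.     0.021  0.098] r [0. 0. 0.] rows 2.0
xyz [ 0.     0.098 -0.021] r [0. 0. 0.] rows 2.0
wrist [ 231   78   65   78 4767] [263.3 116. ] [ 0.506 -0.16   0.05 ]
wrist [ 341  116   58   42 1876] [368.5 136.7] [ 0.487 -0.052  0.05 ]
wrist [ 346  158   55   32 1352] [373.4 173.6] [0.541 0.002 0.05 ]
wrist [502 298  10  18 132] [507.4 305.3] [1.098 1.214 0.05 ]
scene [245 179  22  15 227] [255. 186.] [0.517 0.007 0.04 ]
scene [248 195  18  13 191] [256.6 200.8] [ 0.556 -0.049  0.04 ]
scene [216 207  22  27 539] [226.5 219.6] [ 0.523 -0.159  0.04 ]
```

Emit:
apply_moves(
  deltas=[
    {"x":0.003,"y":0.041,"z":0.037,"rx":-0.566,"ry":0.011,"rz":-0.004,"hand":100},
    {"x":0.003,"y":0.041,"z":0.037,"rx":-0.566,"ry":0.011,"rz":-0.004,"hand":100},
    {"x":0.003,"y":0.041,"z":0.037,"rx":-0.566,"ry":0.011,"rz":-0.004,"hand":100},
    {"x":0.003,"y":0.041,"z":0.037,"rx":-0.566,"ry":0.011,"rz":-0.004,"hand":100},
    {"x":0.003,"y":0.041,"z":0.037,"rx":-0.566,"ry":0.011,"rz":-0.004,"hand":100},
    {"x":0.003,"y":0.041,"z":0.037,"rx":-0.566,"ry":0.011,"rz":-0.004,"hand":100},
  ],
)

```text
time: 19.2
position: [0.4504, -0.1841, 0.1315]
eef_rot: [-0.057, 0.533, 0.84, -0.089]
wrist_force: [0.4, -0.6, -0.5]
opening: 0.0856
```

Emit:
apply_moves(
  deltas=[
    {"x":0,"y":0.01,"z":0.049,"rx":0,"ry":0,"rz":0,"hand":100},
    {"x":0,"y":0.021,"z":0.096,"rx":0,"ry":0,"rz":0,"hand":100},
    {"x":0,"y":0.021,"z":0.096,"rx":0,"ry":0,"rz":0,"hand":100},
    {"x":0,"y":0.021,"z":0.096,"rx":0,"ry":0,"rz":0,"hand":100},
    {"x":0,"y":0.021,"z":0.096,"rx":0,"ry":0,"rz":0,"hand":100},
  ],
)

```text
time: 19.7
position: [0.4521, -0.1853, 0.0378]
eef_rot: [-0.053, 0.533, 0.84, -0.091]
wrist_force: [0.1, 0.1, 0.7]
opening: 0.0855
```

```bash
python3 -c "
from h import *
st()
C=np.array([.521,-.151,.036]); u=25; a=np.array([np.cos(np.radians(u)),np.sin(np.radians(u)),0])
legs([pose(C,u,12)])
im,bl=bluetops('wrist')
for m,s,ce in bl: print('wrist',s,ce.round(1))
"
```

```text
t 19.7 tcp [ 0.4521 -0.1853  0.0378] a [ 0.885  0.416 -0.208] x [-0.427  0.904 -0.008] j [-1.103  0.761 -0.813 -0.135  1.359 -1.445] op 0.0855 F [0.1 0.1 0.7]
xyz [ 0.002  0.097 -0.014] r [-0.     0.009  0.003] rows 2.0
wrist [494  82  18  51 791] [503.5 108.1]
wrist [492 156  20  11 198] [501.8 161.2]
wrist [ 357  168   69   54 3446] [390.6 193.7]
wrist [ 221  180   82   70 5730] [261.4 214.5]
wrist [ 482  242   30   74 1856] [498.1 277.6]
```

Emit:
apply_moves(
  deltas=[
    {"x":0.001,"y":0.04,"z":-0.006,"rx":0,"ry":0.009,"rz":0.003,"hand":100},
    {"x":0.002,"y":0.08,"z":-0.012,"rx":0,"ry":0.009,"rz":0.003,"hand":100},
    {"x":0.002,"y":0.097,"z":-0.015,"rx":0,"ry":0.009,"rz":0.003,"hand":100},
    {"x":0.002,"y":0.097,"z":-0.015,"rx":0,"ry":0.009,"rz":0.003,"hand":100},
    {"x":0.002,"y":0.097,"z":-0.015,"rx":0,"ry":0.009,"rz":0.003,"hand":40},
    {"x":0.002,"y":0.097,"z":-0.015,"rx":0,"ry":0.009,"rz":0.003,"hand":40},
    {"x":0.002,"y":0.097,"z":-0.015,"rx":0,"ry":0.009,"rz":0.003,"hand":40},
    {"x":0.002,"y":0.097,"z":-0.015,"rx":0,"ry":0.009,"rz":0.003,"hand":40},
  ],
)

```text
time: 20.55
position: [0.541, -0.1423, 0.0379]
eef_rot: [-0.05, 0.533, 0.84, -0.089]
wrist_force: [3.8, 3.3, 8.4]
opening: 0.0574
```

```bash
python3 -c "
from h import *
st(); T=T_tool(); print((T[:3,3]-.021*T[:3,1]).round(4))
C=np.array([.521,-.151,.036]); u=25
legs([pose(C+[-.01,-.01,.12],u,12)])
"
```

```text
t 20.6 tcp [ 0.541  -0.1423  0.0379] a [ 0.886  0.416 -0.203] x [-0.427  0.904 -0.011] j [-0.838  0.913 -0.932 -1.223  1.214 -0.602] op 0.0574 F [3.8 3.3 8.4]
[ 0.5224 -0.151   0.0422]
xyz [-0.005 -0.037 -0.108] r [0.005 0.011 0.002] rows 2.3
```

Emit:
apply_moves(
  deltas=[
    {"x":0,"y":-0.007,"z":-0.04,"rx":0,"ry":0,"rz":0,"hand":40},
    {"x":-0.002,"y":-0.02,"z":-0.08,"rx":0,"ry":0,"rz":0,"hand":40},
    {"x":-0.005,"y":-0.03,"z":-0.11,"rx":0,"ry":0,"rz":0,"hand":40},
    {"x":-0.005,"y":-0.03,"z":-0.11,"rx":0,"ry":0,"rz":0,"hand":40},
  ],
)

```text
time: 20.95
position: [0.5366, -0.1508, 0.1591]
eef_rot: [-0.044, 0.534, 0.839, -0.091]
wrist_force: [0.2, -0.8, -0.6]
opening: 0.0575
```

Emit:
apply_moves(
  deltas=[
    {"x":0,"y":0,"z":0,"rx":0,"ry":1.047,"rz":0,"hand":40},
    {"x":0,"y":0,"z":0,"rx":0,"ry":1.047,"rz":0,"hand":40},
    {"x":0,"y":0,"z":0,"rx":0,"ry":1.047,"rz":0,"hand":40},
    {"x":0,"y":0,"z":0,"rx":0,"ry":1.047,"rz":0,"hand":40},
    {"x":0,"y":0,"z":0,"rx":0,"ry":1.047,"rz":0,"hand":40},
    {"x":0,"y":0,"z":0,"rx":0,"ry":1.047,"rz":0,"hand":40},
    {"x":0,"y":0,"z":0,"rx":0,"ry":1.047,"rz":0,"hand":40},
    {"x":0,"y":0,"z":0,"rx":0,"ry":1.047,"rz":0,"hand":40},
  ],
)

```text
time: 21.75
position: [0.5362, -0.1512, 0.1603]
eef_rot: [-0.457, 0.509, 0.705, 0.188]
wrist_force: [-0.2, 0.6, -0.1]
opening: 0.0572
```

Emit:
apply_moves(
  deltas=[
    {"x":0,"y":0,"z":0,"rx":0,"ry":1.047,"rz":0,"hand":40},
    {"x":0,"y":0,"z":0,"rx":0,"ry":1.047,"rz":0,"hand":40},
    {"x":0,"y":0,"z":0,"rx":0,"ry":1.047,"rz":0,"hand":40},
    {"x":0,"y":0,"z":0,"rx":0,"ry":1.047,"rz":0,"hand":40},
    {"x":0,"y":0,"z":0,"rx":0,"ry":1.047,"rz":0,"hand":40},
    {"x":0,"y":0,"z":0,"rx":0,"ry":1.047,"rz":0,"hand":40},
    {"x":0,"y":0,"z":0,"rx":0,"ry":1.047,"rz":0,"hand":40},
    {"x":0,"y":0,"z":0,"rx":0,"ry":1.047,"rz":0,"hand":40},
  ],
)

```text
time: 22.55
position: [0.5359, -0.1514, 0.161]
eef_rot: [0.747, -0.348, -0.383, -0.417]
wrist_force: [-1.0, 0.6, -1.0]
opening: 0.0576
```

Emit:
apply_moves(
  deltas=[
    {"x":0,"y":0,"z":0,"rx":0,"ry":1.047,"rz":0,"hand":40},
    {"x":0,"y":0,"z":0,"rx":0,"ry":1.047,"rz":0,"hand":40},
    {"x":0,"y":0,"z":0,"rx":0,"ry":1.047,"rz":0,"hand":40},
    {"x":0,"y":0,"z":0,"rx":0,"ry":1.047,"rz":0,"hand":40},
    {"x":0,"y":0,"z":0,"rx":0,"ry":1.047,"rz":0,"hand":40},
    {"x":0,"y":0,"z":0,"rx":0,"ry":1.047,"rz":0,"hand":40},
    {"x":0,"y":0,"z":0,"rx":0,"ry":1.047,"rz":0,"hand":40},
    {"x":0,"y":0,"z":0,"rx":0,"ry":1.047,"rz":0,"hand":40},
  ],
)

```text
time: 23.35
position: [0.5357, -0.1516, 0.1615]
eef_rot: [0.839, -0.094, 0.04, -0.535]
wrist_force: [0.8, 0.4, -0.7]
opening: 0.057
```

```bash
python3 -c "
from h import *
st()
for n in ('wrist','scene'):
  im,bl=bluetops(n)
  for m,s,ce in bl:
    if ce[1]>150 and s[4]<4000: print(n,s,ce.round(1),at_z(n,ce,.04).round(3))
legs([pose([.52,-.15,.06],25,12,180),pose([.52,-.15,.034],25,12,180)])
"
```

```text
t 23.4 tcp [ 0.5357 -0.1516  0.1615] a [ 0.89  0.41 -0.2 ] x [ 0.425 -0.905  0.034] j [-0.863  0.496 -0.941 -0.792  1.231  2.49 ] op 0.057 F [ 0.8  0.4 -0.7]
wrist [188 165 149   6 716] [261.2 167.9] [ 0.861 -0.003  0.04 ]
wrist [  64  262   76   44 2038] [106.1 281.7] [0.55  0.014 0.04 ]
scene [215 162  24  21 306] [226.2 172.1] [0.405 0.022 0.04 ]
scene [209 177  24  21 237] [221.1 187.2] [ 0.432 -0.049  0.04 ]
scene [245 179  22  15 227] [255.  185.9] [0.517 0.007 0.04 ]
scene [248 195  18  13 190] [256.7 200.8] [ 0.556 -0.049  0.04 ]
xyz [-0.012  0.028 -0.102] r [-0.008  0.035  0.004] rows 2.1
xyz [ 0.     0.005 -0.025] r [ 0.  0. -0.] rows 0.5
```

Emit:
apply_moves(
  deltas=[
    {"x":-0.006,"y":0.014,"z":-0.045,"rx":-0.008,"ry":0.035,"rz":0.004,"hand":40},
    {"x":-0.012,"y":0.028,"z":-0.09,"rx":-0.008,"ry":0.035,"rz":0.004,"hand":40},
    {"x":-0.012,"y":0.031,"z":-0.115,"rx":-0.008,"ry":0.035,"rz":0.004,"hand":40},
    {"x":-0.012,"y":0.031,"z":-0.117,"rx":-0.008,"ry":0.035,"rz":0.004,"hand":40},
    {"x":-0.012,"y":0.031,"z":-0.117,"rx":-0.008,"ry":0.035,"rz":0.004,"hand":40},
  ],
)

```text
time: 23.95
position: [0.5387, -0.1415, 0.0398]
eef_rot: [0.839, -0.088, 0.056, -0.534]
wrist_force: [0.2, 0.0, -1.5]
opening: 0.0573
```

```bash
python3 -c "
from h import *
st(); legs([pose([.52,-.15,.034],25,12,180)])"
```

```text
t 23.9 tcp [ 0.5387 -0.1415  0.0398] a [ 0.886  0.414 -0.208] x [ 0.423 -0.906  0.001] j [-0.84   0.9   -0.939 -1.207  1.211  2.539] op 0.0573 F [ 0.2  0.  -1.5]
xyz [-0.     0.002 -0.01 ] r [ 0.     0.001 -0.   ] rows 0.2
```

Going down the last 12 mm, then releasing.

Emit:
apply_moves(
  deltas=[
    {"x":0,"y":0.001,"z":-0.007,"rx":0,"ry":0,"rz":0,"hand":40},
    {"x":0,"y":0.002,"z":-0.012,"rx":0,"ry":0,"rz":0,"hand":40},
    {"x":0,"y":0.002,"z":-0.012,"rx":0,"ry":0,"rz":0,"hand":40},
    {"x":0,"y":0.002,"z":-0.012,"rx":0,"ry":0,"rz":0,"hand":80},
    {"x":0,"y":0.002,"z":-0.012,"rx":0,"ry":0,"rz":0,"hand":90},
    {"x":0,"y":0.002,"z":-0.012,"rx":0,"ry":0,"rz":0,"hand":90},
    {"x":0,"y":0.002,"z":-0.012,"rx":0,"ry":0,"rz":0,"hand":90},
  ],
)

```text
time: 24.65
position: [0.5382, -0.1418, 0.028]
eef_rot: [0.839, -0.089, 0.056, -0.534]
wrist_force: [0.8, 1.0, 0.4]
opening: 0.0768
```

```bash
python3 -c "
from h import *
st()
save('scene','s6.png',(150,120,370,290),2.7)"
```

```text
t 24.6 tcp [ 0.5382 -0.1418  0.028 ] a [ 0.886  0.414 -0.208] x [ 0.423 -0.906  0.001] j [-0.841  0.938 -0.932 -1.235  1.212  2.537] op 0.0768 F [0.8 1.  0.4]
```

View pics/s6.png

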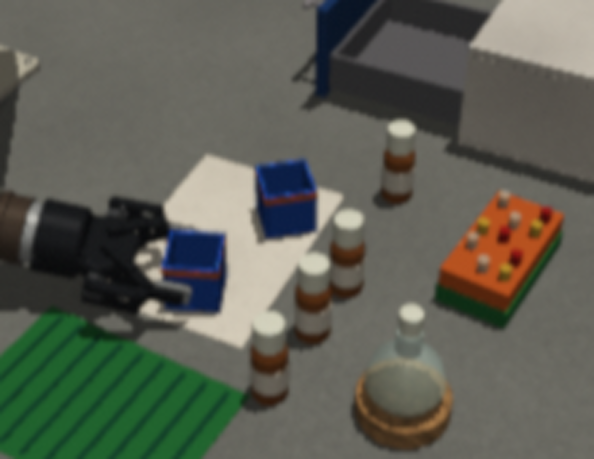

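Both cups stand mouth-up on the sheet, at scene px ≈ (222,218) and (256,193). I'll back off and look from above.

```bash
python3 -c "
from h import *; from kin import *
T=T_tool(); q=env.state()['joints']; a=T[:3,1]; G=T[:3,3]-.021*a; ah=np.array([a[0],a[1],0]);ah/=np.linalg.norm(ah)
L=[pose(G-ah*.085,25,12,180),pose(G-ah*.085+[0,0,.15],25,12,180),pose([.45,-.12,.25],0,50,180),pose([.50,-.06,.28],-20,90,180),pose([.52,-.0,.27],-90,90,0)]
L[4]=pose([.52,0,.27],90,90,180)
legs(L)
for M in L: q,e=ik(M,q); print(q.round(2),round(e,3))
"
```

```text
xyz [-0.    -0.083 -0.018] r [ 0.     0.001 -0.   ] rows 1.7
xyz [ 0.    -0.031  0.147] r [ 0.  0. -0.] rows 3.0
xyz [-0.051  0.014  0.06 ] r [-0.653  0.229 -0.381] rows 5.3
xyz [-0.06   0.004  0.044] r [-0.691  0.335 -0.122] rows 5.2
xyz [-0.063  0.01  -0.002] r [ 0.   -1.92  0.  ] rows 12.8
[-1.07  0.8  -0.86 -0.38  1.35  1.87] 0.0
[-1.07  0.36 -0.83  0.1   1.35  1.87] 0.0
[-0.44 -0.3  -0.7   0.52  0.28  2.79] 0.0
[-0.19  0.24  0.13  1.47  0.1   3.14] 0.158
[ 0.    0.27  0.15  1.45 -0.    1.57] 0.0
```

```bash
python3 -c "
from h import *; from kin import *
T=T_tool(); q=env.state()['joints']; a=T[:3,1]; G=T[:3,3]-.021*a; ah=np.array([a[0],a[1],0]);ah/=np.linalg.norm(ah)
L=[pose(G-ah*.085,25,12,180),pose(G-ah*.085+[0,0,.15],25,12,180),pose([.44,-.14,.25],30,50,180),pose([.48,-.06,.27],55,90,180),pose([.53,0,.27],90,90,180)]
legs(L)
for M in L: q,e=ik(M,q); print(q.round(2),round(e,3))
"
```

```text
xyz [-0.    -0.083 -0.018] r [ 0.     0.001 -0.   ] rows 1.7
xyz [ 0.    -0.031  0.147] r [ 0.  0. -0.] rows 3.0
xyz [-0.044 -0.002  0.057] r [-0.663 -0.046  0.076] rows 4.5
xyz [-0.049  0.028  0.057] r [-0.687 -0.418  0.152] rows 5.5
xyz [0.007 0.    0.078] r [-0.    -0.611  0.   ] rows 4.1
[-1.07  0.8  -0.86 -0.38  1.35  1.87] 0.0
[-1.07  0.36 -0.83  0.1   1.35  1.87] 0.0
[-0.72 -0.06 -0.47  0.9   0.66  1.98] 0.0
[-0.12  0.19  0.05  1.43  0.    2.06] 0.0
[ 0.    0.29  0.18  1.46 -0.    1.57] 0.0
```

Emit:
apply_moves(
  deltas=[
    {"x":0,"y":-0.042,"z":-0.009,"rx":0,"ry":0,"rz":0,"hand":95},
    {"x":0,"y":-0.083,"z":-0.017,"rx":0,"ry":0,"rz":0,"hand":95},
    {"x":0,"y":-0.083,"z":-0.017,"rx":0,"ry":0,"rz":0,"hand":95},
    {"x":0,"y":-0.09,"z":0.03,"rx":0,"ry":0,"rz":0,"hand":95},
    {"x":0,"y":-0.1,"z":0.08,"rx":0,"ry":0,"rz":0,"hand":70},
    {"x":0,"y":-0.114,"z":0.13,"rx":0,"ry":0,"rz":0,"hand":65},
    {"x":0,"y":-0.114,"z":0.13,"rx":0,"ry":0,"rz":0,"hand":65},
  ],
)

```text
time: 25.4
position: [0.4618, -0.1783, 0.1833]
eef_rot: [0.839, -0.09, 0.052, -0.535]
wrist_force: [0.2, -0.7, -0.9]
opening: 0.0557
```

Emit:
apply_moves(
  deltas=[
    {"x":-0.044,"y":-0.002,"z":0.057,"rx":-0.663,"ry":-0.046,"rz":0.076,"hand":65},
    {"x":-0.044,"y":-0.002,"z":0.057,"rx":-0.663,"ry":-0.046,"rz":0.076,"hand":65},
    {"x":-0.044,"y":-0.002,"z":0.057,"rx":-0.663,"ry":-0.046,"rz":0.076,"hand":65},
    {"x":-0.044,"y":-0.002,"z":0.057,"rx":-0.663,"ry":-0.046,"rz":0.076,"hand":65},
    {"x":-0.044,"y":-0.002,"z":0.057,"rx":-0.663,"ry":-0.046,"rz":0.076,"hand":65},
    {"x":-0.044,"y":-0.002,"z":0.057,"rx":-0.663,"ry":-0.046,"rz":0.076,"hand":65},
    {"x":-0.044,"y":-0.002,"z":0.057,"rx":-0.663,"ry":-0.046,"rz":0.076,"hand":65},
  ],
)

```text
time: 26.1
position: [0.4518, -0.133, 0.2387]
eef_rot: [0.785, -0.367, 0.207, -0.454]
wrist_force: [0.3, -0.3, -0.7]
opening: 0.0552
```

Emit:
apply_moves(
  deltas=[
    {"x":-0.049,"y":0.028,"z":0.057,"rx":-0.687,"ry":-0.418,"rz":0.152,"hand":65},
    {"x":-0.049,"y":0.028,"z":0.057,"rx":-0.687,"ry":-0.418,"rz":0.152,"hand":65},
    {"x":-0.049,"y":0.028,"z":0.057,"rx":-0.687,"ry":-0.418,"rz":0.152,"hand":65},
    {"x":-0.049,"y":0.028,"z":0.057,"rx":-0.687,"ry":-0.418,"rz":0.152,"hand":65},
    {"x":-0.049,"y":0.028,"z":0.057,"rx":-0.687,"ry":-0.418,"rz":0.152,"hand":65},
    {"x":-0.049,"y":0.028,"z":0.057,"rx":-0.687,"ry":-0.418,"rz":0.152,"hand":65},
    {"x":-0.049,"y":0.028,"z":0.057,"rx":-0.687,"ry":-0.418,"rz":0.152,"hand":65},
    {"x":-0.049,"y":0.028,"z":0.057,"rx":-0.687,"ry":-0.418,"rz":0.152,"hand":65},
  ],
)

```text
time: 26.9
position: [0.4791, -0.0598, 0.251]
eef_rot: [-0.673, 0.675, -0.212, 0.214]
wrist_force: [0.1, -0.2, -0.5]
opening: 0.0555
```

Emit:
apply_moves(
  deltas=[
    {"x":0.007,"y":0,"z":0.078,"rx":0,"ry":-0.611,"rz":0,"hand":65},
    {"x":0.007,"y":0,"z":0.078,"rx":0,"ry":-0.611,"rz":0,"hand":65},
    {"x":0.007,"y":0,"z":0.078,"rx":0,"ry":-0.611,"rz":0,"hand":65},
    {"x":0.007,"y":0,"z":0.078,"rx":0,"ry":-0.611,"rz":0,"hand":65},
    {"x":0.007,"y":0,"z":0.078,"rx":0,"ry":-0.611,"rz":0,"hand":65},
    {"x":0.007,"y":0,"z":0.078,"rx":0,"ry":-0.611,"rz":0,"hand":65},
  ],
)

```text
time: 27.5
position: [0.5287, -0.0011, 0.2505]
eef_rot: [-0.706, 0.708, -0.002, 0.002]
wrist_force: [-1.4, 0.3, -0.9]
opening: 0.0554
```

Run:
```python
from h import *
st()
save("wrist","w7.png",scale=1.5)
print([(round(r["p"],2),at_z("wrist",r["centre"],.03).round(3)[:2]) for r in env.place_of("wrist","cup_a_mid")])
print([(round(r["p"],2),np.round(r["centre"]),at_z("wrist",r["centre"],.0475).round(3)[:2]) for r in env.place_of("wrist","bottle_1_mid")])
legs([pose([.638,-.071,.14],90,90,180)])
```

```text
t 27.5 tcp [ 0.5287 -0.0011  0.2505] a [ 0.001 -0.003 -1.   ] x [ 1.    -0.006  0.001] j [-0.     0.284  0.174  1.46  -0.003  1.577] op 0.0554 F [-1.4  0.3 -0.9]
[(0.78, array([ 0.51, -0.16]))]
[(0.63, array([348.,  71.]), array([0.623, 0.096]))]
xyz [ 0.109  0.132 -0.069] r [ 0.003 -0.004  0.002] rows 3.7
```

View pics/w7.png

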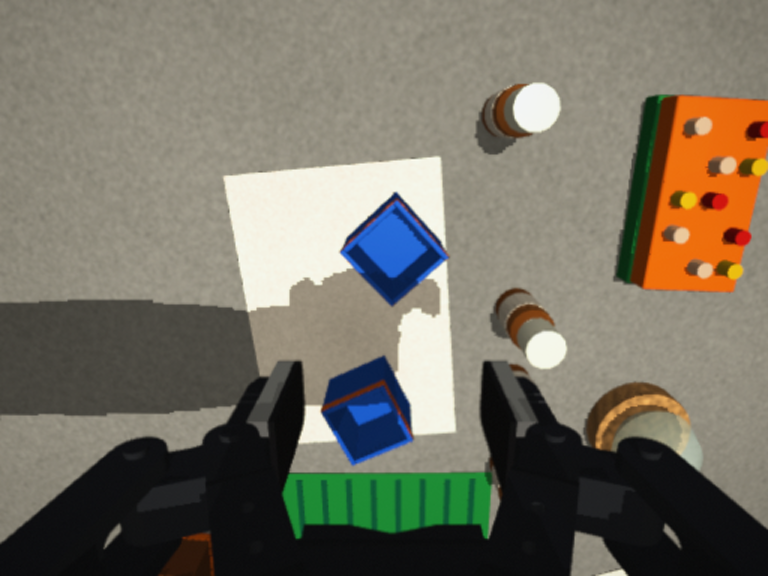

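Both cups stand mouth-up on the sheet, with rims centred at about wrist px (263,169) and (246,283). The bottle caps show at (357,71) and (363,232). I'll compute the centres.

Run:
```python
from h import *
for n,c in(("L",[(397,202),(447,256),(393,305),(341,252)]),("R",[(322,413),(386,383),(412,437),(352,464)])):
    P=np.array([at_z("wrist",np.array(p)/1.5,.06)[:2] for p in c]); print(n,P.mean(0).round(4),[np.linalg.norm(P[i]-P[i-1]).round(3) for i in range(4)], np.degrees(np.arctan2(*(P[1]-P[0])[::-1])).round(1))
for p in((536,107),(545,348)): print(at_z("wrist",np.array(p)/1.5,.095).round(4))
legs([pose([.638,-.071,.18],90,90,180,.019),pose([.638,-.071,.082],90,90,180,.019)])
```

```text
L [ 0.5326 -0.0089] [np.float64(0.055), np.float64(0.055), np.float64(0.056), np.float64(0.057)] -47.1
R [ 0.5104 -0.1539] [np.float64(0.055), np.float64(0.06), np.float64(0.055), np.float64(0.058)] 27.4
[0.6199 0.0927 0.095 ]
[ 0.6396 -0.0693  0.095 ]
xyz [ 0.109  0.09  -0.07 ] r [ 0.003 -0.004  0.002] rows 3.2
xyz [ 0.     0.098 -0.   ] r [0. 0. 0.] rows 2.0
```

Emit:
apply_moves(
  deltas=[
    {"x":0.055,"y":0.045,"z":-0.035,"rx":0.003,"ry":-0.004,"rz":0.002,"hand":65},
    {"x":0.11,"y":0.09,"z":-0.069,"rx":0.003,"ry":-0.004,"rz":0.002,"hand":65},
    {"x":0.11,"y":0.09,"z":-0.069,"rx":0.003,"ry":-0.004,"rz":0.002,"hand":65},
    {"x":0.11,"y":0.09,"z":-0.069,"rx":0.003,"ry":-0.004,"rz":0.002,"hand":65},
    {"x":0.11,"y":0.09,"z":-0.069,"rx":0.003,"ry":-0.004,"rz":0.002,"hand":65},
  ],
)

```text
time: 28.15
position: [0.6383, -0.0712, 0.1584]
eef_rot: [0.707, -0.707, 0.003, 0.001]
wrist_force: [-1.2, 0.0, 0.3]
opening: 0.0556
```

Run:
```python
from h import *
st(); save("wrist","w8.png",(200,60,400,260),2.5)
legs([pose([.639,-.070,.082],90,90,180,.019)])
```

```text
t 28.1 tcp [ 0.6383 -0.0712  0.1584] a [-0.005  0.    -1.   ] x [ 1.    -0.002 -0.005] j [-0.111  0.555  0.347  1.369 -0.     1.462] op 0.0556 F [-1.2  0.   0.3]
xyz [0.001 0.098 0.   ] r [-0.    -0.001 -0.002] rows 2.0
```

View pics/w8.png

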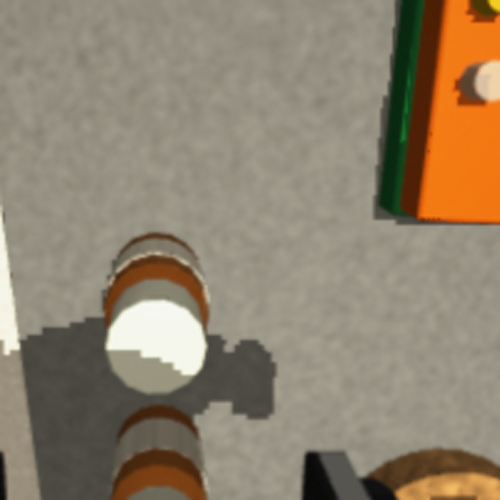

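Emit:
apply_moves(
  deltas=[
    {"x":0.001,"y":0.05,"z":0.001,"rx":0,"ry":0,"rz":0,"hand":65},
    {"x":0.001,"y":0.1,"z":0.001,"rx":0,"ry":0,"rz":0,"hand":65},
    {"x":0.001,"y":0.1,"z":0.001,"rx":0,"ry":0,"rz":0,"hand":65},
    {"x":0.001,"y":0.1,"z":0.001,"rx":0,"ry":0,"rz":0,"hand":15},
    {"x":0.001,"y":0.1,"z":0.001,"rx":0,"ry":0,"rz":0,"hand":15},
    {"x":0.001,"y":0.1,"z":0.001,"rx":0,"ry":0,"rz":0,"hand":15},
    {"x":0.001,"y":0.1,"z":0.001,"rx":0,"ry":0,"rz":0,"hand":15},
    {"x":0.001,"y":0.1,"z":0.001,"rx":0,"ry":0,"rz":0,"hand":15},
  ],
  newtons=35,
)

```text
time: 29.0
position: [0.6422, -0.0697, 0.0654]
eef_rot: [-0.707, 0.707, 0.002, 0.002]
wrist_force: [-0.8, 0.1, 8.2]
opening: 0.0275
```

Emit:
apply_moves(
  deltas=[
    {"x":0,"y":-0.04,"z":0,"rx":0,"ry":0,"rz":0,"hand":15},
    {"x":0,"y":-0.08,"z":0,"rx":0,"ry":0,"rz":0,"hand":15},
    {"x":0,"y":-0.115,"z":0,"rx":0,"ry":0,"rz":0,"hand":15},
    {"x":0,"y":-0.115,"z":0,"rx":0,"ry":0,"rz":0,"hand":15},
  ],
)

```text
time: 29.4
position: [0.6459, -0.0701, 0.1895]
eef_rot: [-0.706, 0.708, 0.007, 0.008]
wrist_force: [1.8, -0.0, 0.5]
opening: 0.0279
```

Run:
```python
from h import *
st()
legs([pose([.533,-.009,.205],90,90,180,.019),pose([.533,-.009,.088],90,90,180,.019)])
```

```text
t 29.4 tcp [ 0.6459 -0.0701  0.1895] a [ 0.021 -0.002 -1.   ] x [ 1.    -0.001  0.021] j [-0.108  0.536  0.396  1.41   0.     1.464] op 0.0279 F [ 1.8 -0.   0.5]
xyz [-0.113  0.001  0.061] r [ 0.002 -0.001  0.021] rows 2.6
xyz [ 0.     0.117 -0.   ] r [0. 0. 0.] rows 2.3
```

Emit:
apply_moves(
  deltas=[
    {"x":-0.04,"y":0,"z":0.022,"rx":0.002,"ry":-0.001,"rz":0.021,"hand":15},
    {"x":-0.08,"y":0.001,"z":0.044,"rx":0.002,"ry":-0.001,"rz":0.021,"hand":15},
    {"x":-0.113,"y":0.001,"z":0.061,"rx":0.002,"ry":-0.001,"rz":0.021,"hand":15},
    {"x":-0.113,"y":0.001,"z":0.061,"rx":0.002,"ry":-0.001,"rz":0.021,"hand":15},
    {"x":-0.113,"y":0.001,"z":0.061,"rx":0.002,"ry":-0.001,"rz":0.021,"hand":15},
    {"x":-0.113,"y":0.001,"z":0.061,"rx":0.002,"ry":-0.001,"rz":0.021,"hand":15},
  ],
)

```text
time: 30.0
position: [0.5345, -0.0093, 0.1869]
eef_rot: [-0.707, 0.707, 0.001, 0.001]
wrist_force: [0.2, 0.5, -0.8]
opening: 0.0274
```

Run:
```python
from h import *
st()
legs([pose([.533,-.009,.089],90,90,180,.019)])
im,bl=bluetops("scene")
for m,s,ce in bl:
    if ce[1]>150: print(s,ce.round(1))
save("wrist","w9.png",(150,60,400,320),2.2)
```

```text
t 30.0 tcp [ 0.5345 -0.0093  0.1869] a [ 0.003 -0.    -1.   ] x [ 1.    -0.001  0.003] j [-0.017  0.316  0.054  1.306 -0.     1.554] op 0.0274 F [ 0.2  0.5 -0.8]
xyz [-0.002  0.117  0.   ] r [ 0.    -0.001  0.003] rows 2.3
[245 179  22  14 215] [255.3 185.7]
[248 195  18  13 194] [256.5 200.8]
[210 206  23  15 279] [221.7 212.9]
[211 223  21  12 226] [220.7 228.6]
```

View pics/w9.png

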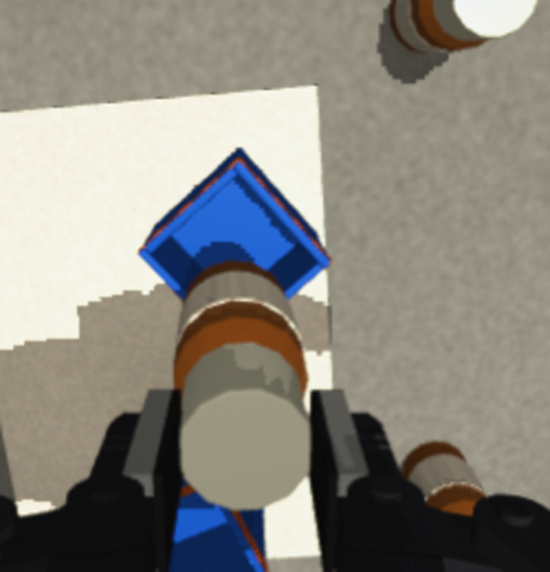

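Emit:
apply_moves(
  deltas=[
    {"x":-0.002,"y":0.04,"z":0,"rx":0,"ry":0,"rz":0.003,"hand":15},
    {"x":-0.002,"y":0.08,"z":0,"rx":0,"ry":0,"rz":0.003,"hand":15},
    {"x":-0.002,"y":0.105,"z":0,"rx":0,"ry":0,"rz":0.003,"hand":15},
    {"x":-0.002,"y":0.117,"z":0,"rx":0,"ry":0,"rz":0.003,"hand":15},
    {"x":-0.002,"y":0.117,"z":0,"rx":0,"ry":0,"rz":0.003,"hand":15},
    {"x":-0.002,"y":0.117,"z":0,"rx":0,"ry":0,"rz":0.003,"hand":15},
  ],
)

```text
time: 30.7
position: [0.5339, -0.0099, 0.0698]
eef_rot: [-0.707, 0.707, -0.001, 0.0]
wrist_force: [0.0, -0.3, -2.0]
opening: 0.0274
```

Emit:
apply_moves(
  deltas=[
    {"x":0,"y":0,"z":0,"rx":0,"ry":0,"rz":0,"hand":60},
    {"x":0,"y":0,"z":0,"rx":0,"ry":0,"rz":0,"hand":60},
    {"x":0,"y":0,"z":0,"rx":0,"ry":0,"rz":0,"hand":60},
    {"x":0,"y":-0.05,"z":0,"rx":0,"ry":0,"rz":0,"hand":65},
    {"x":0,"y":-0.1,"z":0,"rx":0,"ry":0,"rz":0,"hand":65},
    {"x":0,"y":-0.12,"z":0,"rx":0,"ry":0,"rz":0,"hand":65},
    {"x":0,"y":-0.12,"z":0,"rx":0,"ry":0,"rz":0,"hand":65},
  ],
)

```text
time: 31.4
position: [0.5368, -0.0099, 0.1945]
eef_rot: [-0.707, 0.707, 0.003, 0.004]
wrist_force: [0.7, -0.5, -0.2]
opening: 0.0554
```

Run:
```python
from h import *
st()
legs([pose([.639,-.143,.185],90,90,180,.019)])
```

```text
t 31.4 tcp [ 0.5368 -0.0099  0.1945] a [ 0.009 -0.    -1.   ] x [ 1.    -0.001  0.009] j [-0.018  0.312  0.067  1.317 -0.     1.554] op 0.0554 F [ 0.7 -0.5 -0.2]
xyz [ 0.102  0.029 -0.133] r [ 0.    -0.001  0.009] rows 3.4
```

Emit:
apply_moves(
  deltas=[
    {"x":0.102,"y":0.029,"z":-0.133,"rx":0,"ry":0,"rz":0.009,"hand":65},
    {"x":0.102,"y":0.029,"z":-0.133,"rx":0,"ry":0,"rz":0.009,"hand":65},
    {"x":0.102,"y":0.029,"z":-0.133,"rx":0,"ry":0,"rz":0.009,"hand":65},
    {"x":0.102,"y":0.029,"z":-0.133,"rx":0,"ry":0,"rz":0.009,"hand":65},
    {"x":0.102,"y":0.029,"z":-0.133,"rx":0,"ry":0,"rz":0.009,"hand":65},
    {"x":0.102,"y":0.029,"z":-0.133,"rx":0,"ry":0,"rz":0.009,"hand":65},
  ],
)

```text
time: 32.0
position: [0.6379, -0.1431, 0.1646]
eef_rot: [0.707, -0.707, 0.002, 0.0]
wrist_force: [0.6, 1.0, 0.4]
opening: 0.0555
```

```bash
cat >> h.py <<'E'
def caps(name="wrist"):
    """white round caps: centre, projected to cap-top height; sheet excluded by area"""
    im=env.snapshot(name); hsv=cv2.cvtColor(im,cv2.COLOR_RGB2HSV); m=cv2.inRange(hsv,(0,0,120),(180,60,255)); m[:,:]*=1
    n,l,st_,ce=cv2.connectedComponentsWithStats(m)
    for i in range(1,n):
        if 250<st_[i][4]<4000 and .5<st_[i][2]/st_[i][3]<2: print("cap?",st_[i],ce[i].round(1),at_z(name,ce[i],.095).round(4))
    return im
E
python3 - <<'E'
from h import *
st(); caps()
print([(round(r["p"],2),np.round(r["centre"]),at_z("wrist",r["centre"],.0475).round(3)[:2]) for r in env.place_of("wrist","bottle_1_mid")])
print("expect cap px",proj("wrist",[.639,-.143,.095]).round(1))
legs([pose([.639,-.143,.081],90,90,180,.019)])
E
```

```text
t 32.0 tcp [ 0.6379 -0.1431  0.1646] a [-0.003  0.001 -1.   ] x [ 1.    -0.002 -0.003] j [-0.221  0.576  0.398  1.397 -0.     1.352] op 0.0555 F [0.6 1.  0.4]
cap? [   0  264   56   78 2889] [ 25.9 297.6] [ 0.4373 -0.2339  0.095 ]
cap? [380 354  31  28 562] [392.6 368.1] [ 0.759  -0.3077  0.095 ]
[]
expect cap px [261.2 196.7]
xyz [ 0.001  0.104 -0.001] r [-0.    -0.001 -0.001] rows 2.1
```

Run:
```python
from h import *
im=env.snapshot("wrist"); 
g=cv2.cvtColor(im,cv2.COLOR_RGB2HSV)
for r in range(170,226,6): print(r,[tuple(int(v) for v in g[r,c]) for c in range(237,288,8)])
```

```text
170 [(23, 33, 154), (20, 43, 88), (13, 214, 117), (13, 216, 124), (12, 214, 125), (13, 137, 108), (23, 34, 152)]
176 [(24, 34, 150), (13, 139, 97), (17, 88, 116), (26, 43, 130), (25, 43, 132), (13, 215, 121), (24, 34, 149)]
182 [(21, 33, 154), (13, 209, 105), (26, 44, 115), (40, 6, 244), (30, 19, 215), (25, 45, 124), (23, 33, 163)]
188 [(21, 34, 76), (13, 142, 99), (34, 8, 246), (34, 8, 246), (34, 8, 246), (35, 13, 240), (22, 33, 146)]
194 [(23, 31, 74), (31, 33, 207), (33, 10, 246), (33, 9, 246), (36, 10, 247), (33, 9, 246), (25, 34, 82)]
200 [(27, 31, 73), (25, 43, 149), (28, 37, 167), (35, 12, 245), (35, 11, 247), (33, 11, 246), (24, 34, 76)]
206 [(24, 34, 75), (25, 35, 95), (26, 45, 153), (26, 42, 153), (27, 41, 160), (33, 12, 246), (24, 34, 74)]
212 [(27, 34, 76), (21, 34, 74), (25, 44, 152), (25, 42, 152), (25, 42, 152), (24, 38, 93), (21, 35, 73)]
218 [(23, 31, 75), (21, 34, 76), (27, 31, 74), (25, 33, 84), (22, 36, 79), (23, 31, 75), (23, 32, 103)]
224 [(22, 35, 80), (23, 31, 74), (24, 33, 78), (24, 33, 77), (23, 32, 71), (25, 35, 81), (24, 32, 151)]
```

Emit:
apply_moves(
  deltas=[
    {"x":0.001,"y":0.05,"z":0,"rx":0,"ry":0,"rz":0,"hand":65},
    {"x":0.001,"y":0.103,"z":0,"rx":0,"ry":0,"rz":0,"hand":65},
    {"x":0.001,"y":0.103,"z":0,"rx":0,"ry":0,"rz":0,"hand":65},
    {"x":0.001,"y":0.103,"z":0,"rx":0,"ry":0,"rz":0,"hand":15},
    {"x":0.001,"y":0.103,"z":0,"rx":0,"ry":0,"rz":0,"hand":15},
    {"x":0.001,"y":0.103,"z":0,"rx":0,"ry":0,"rz":0,"hand":15},
    {"x":0.001,"y":0.103,"z":0,"rx":0,"ry":0,"rz":0,"hand":15},
    {"x":0.001,"y":0.103,"z":0,"rx":0,"ry":0,"rz":0,"hand":15},
  ],
  newtons=35,
)

```text
time: 32.95
position: [0.6413, -0.1424, 0.0668]
eef_rot: [-0.707, 0.708, 0.002, 0.002]
wrist_force: [-0.3, 0.6, 6.1]
opening: 0.0271
```

Emit:
apply_moves(
  deltas=[
    {"x":0,"y":-0.04,"z":0,"rx":0,"ry":0,"rz":0,"hand":15},
    {"x":0,"y":-0.08,"z":0,"rx":0,"ry":0,"rz":0,"hand":15},
    {"x":0,"y":-0.115,"z":0,"rx":0,"ry":0,"rz":0,"hand":15},
    {"x":0,"y":-0.115,"z":0,"rx":0,"ry":0,"rz":0,"hand":15},
  ],
)

```text
time: 33.35
position: [0.6444, -0.1432, 0.1897]
eef_rot: [-0.706, 0.709, 0.006, 0.007]
wrist_force: [0.5, -0.1, -0.1]
opening: 0.0273
```

Run:
```python
from h import *
st()
legs([pose([.5105,-.154,.205],90,90,180,.019)])
im,bl=bluetops("scene")
for m,s,ce in bl:
    if ce[1]>150: print(s,ce.round(1))
```

```text
t 33.4 tcp [ 0.6444 -0.1432  0.1897] a [ 0.018 -0.004 -1.   ] x [ 1.    -0.     0.018] j [-0.219  0.562  0.439  1.43  -0.     1.353] op 0.0273 F [ 0.5 -0.1 -0.1]
xyz [-0.134  0.001 -0.011] r [ 0.004 -0.     0.018] rows 2.7
[248 195  12  13 130] [253.6 201.2]
[202 213  19  14 218] [211.1 219.7]
[198 230  23  14 249] [208.8 236.4]
```

Cup R has moved: its scene blob shifted by about (-11, +7) px. That is the announced knock, so I'll measure it again.

Run:
```python
from h import *
for a,b,z in(((221.7,212.9),(211.1,219.7),.055),((220.7,228.6),(208.8,236.4),.03)): print(at_z("scene",b,z)-at_z("scene",a,z))
im,bl=bluetops("side")
for m,s,ce in bl: print("side",s,ce.round(1),at_z("side",ce,.05).round(3))
legs([pose([.5105,-.10,.24],90,90,180,.019)])
```

```text
[-9.92910905e-03 -3.68182187e-02  1.11022302e-16]
[-1.12794526e-02 -4.03505339e-02  1.11022302e-16]
side [277 190  21  11 207] [286.5 194.8] [ 0.502 -0.214  0.05 ]
side [276 204  23  14 288] [287.  210.2] [ 0.474 -0.14   0.05 ]
side [235 223  13  14  85] [240.  228.8] [ 0.555 -0.013  0.05 ]
side [235 232  28  23 368] [248.9 244.4] [0.507 0.038 0.05 ]
side [187 264  54 120 940] [206.8 321.3] [0.483 0.299 0.05 ]
xyz [-0.131 -0.039  0.042] r [ 0.002 -0.     0.008] rows 2.9
```

Run:
```python
from h import *
legs([pose([.500,-.192,.205],90,90,180,.019)])
```

```text
xyz [-0.141 -0.004 -0.05 ] r [ 0.002 -0.     0.008] rows 3.0
```

Emit:
apply_moves(
  deltas=[
    {"x":-0.048,"y":0,"z":-0.017,"rx":0.004,"ry":0,"rz":0.018,"hand":15},
    {"x":-0.096,"y":0,"z":-0.034,"rx":0.004,"ry":0,"rz":0.018,"hand":15},
    {"x":-0.144,"y":0.001,"z":-0.049,"rx":0.004,"ry":0,"rz":0.018,"hand":15},
    {"x":-0.144,"y":0.001,"z":-0.049,"rx":0.004,"ry":0,"rz":0.018,"hand":15},
    {"x":-0.144,"y":0.001,"z":-0.049,"rx":0.004,"ry":0,"rz":0.018,"hand":15},
    {"x":-0.144,"y":0.001,"z":-0.049,"rx":0.004,"ry":0,"rz":0.018,"hand":15},
  ],
)

```text
time: 34.05
position: [0.4982, -0.1914, 0.1809]
eef_rot: [0.708, -0.706, 0.003, 0.003]
wrist_force: [-0.2, -0.1, -1.6]
opening: 0.0273
```

Run:
```python
from h import *
st(); save("wrist","w10.png",(130,60,400,300),2.2)
im,bl=bluetops("scene")
for m,s,ce in bl:
    if ce[1]>150: print(s,ce.round(1))
```

```text
t 34.0 tcp [ 0.4982 -0.1914  0.1809] a [-0.009  0.002 -1.   ] x [ 1.    -0.    -0.009] j [-3.660e-01  3.280e-01  5.400e-02  1.307e+00 -1.000e-03  1.205e+00] op 0.0273 F [-0.2 -0.1 -1.6]
[248 195  18  13 195] [256.5 200.8]
[200 213  21  15 256] [210.6 219.7]
[198 230  23  14 245] [208.9 236.5]
```

View pics/w10.png

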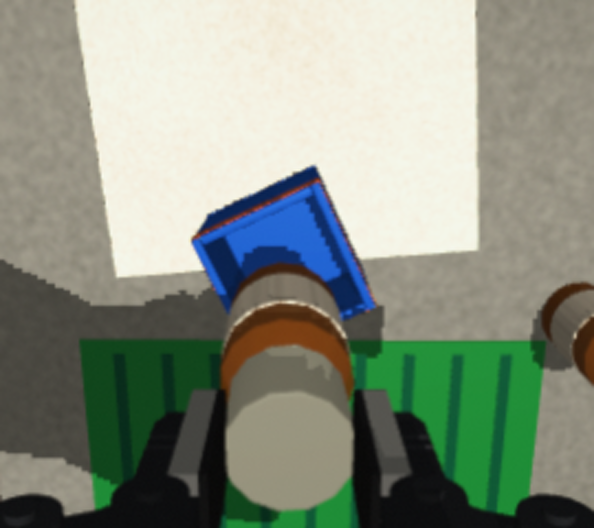

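Run:
```python
from h import *
f=lambda p:at_z("wrist",np.array(p)/2.2+[130,60],.06)[:2]
P=[f(p) for p in((193,241),(317,180),(375,305))]; c=(P[0]+P[2])/2
print(np.round(P,4),c.round(4),np.linalg.norm(P[1]-P[0]),np.linalg.norm(P[2]-P[1]))
S=(c-[.491,-.078]); t=np.radians(4.6); print("sheet",S@[np.cos(t),np.sin(t)],S@[-np.sin(t),np.cos(t)])
print("sheet edge",at_z("wrist",np.array((117,276))/2.2+[130,60],0),at_z("wrist",np.array((478,248))/2.2+[130,60],0))
legs([pose([c[0],c[1],.0895],90,90,180,.019)])
```

```text
[[ 0.4597 -0.1825]
 [ 0.51   -0.1575]
 [ 0.5349 -0.2096]] [ 0.4973 -0.1961] 0.05609287590323323 0.057715690682984995
sheet -0.003182231322716854 -0.11819260837105032
sheet edge [ 0.41227176 -0.21433321  0.        ] [ 0.5916966  -0.19923572  0.        ]
xyz [-0.001  0.111 -0.005] r [-0.002  0.001 -0.009] rows 2.2
```

Emit:
apply_moves(
  deltas=[
    {"x":-0.001,"y":0.01,"z":-0.005,"rx":-0.002,"ry":0,"rz":-0.009,"hand":15},
    {"x":-0.001,"y":0.05,"z":-0.005,"rx":-0.002,"ry":0,"rz":-0.009,"hand":15},
    {"x":-0.001,"y":0.09,"z":-0.005,"rx":-0.002,"ry":0,"rz":-0.009,"hand":15},
    {"x":-0.001,"y":0.111,"z":-0.005,"rx":-0.002,"ry":0,"rz":-0.009,"hand":15},
    {"x":-0.001,"y":0.111,"z":-0.005,"rx":-0.002,"ry":0,"rz":-0.009,"hand":15},
    {"x":-0.001,"y":0.111,"z":-0.005,"rx":-0.002,"ry":0,"rz":-0.009,"hand":15},
  ],
)

```text
time: 34.75
position: [0.4977, -0.1957, 0.0697]
eef_rot: [0.707, -0.707, -0.0, 0.001]
wrist_force: [0.1, 0.1, -1.0]
opening: 0.0272
```

Emit:
apply_moves(
  deltas=[
    {"x":0,"y":0,"z":0,"rx":0,"ry":0,"rz":0,"hand":60},
    {"x":0,"y":0,"z":0,"rx":0,"ry":0,"rz":0,"hand":60},
    {"x":0,"y":0,"z":0,"rx":0,"ry":0,"rz":0,"hand":60},
    {"x":0,"y":-0.05,"z":0,"rx":0,"ry":0,"rz":0,"hand":65},
    {"x":0,"y":-0.1,"z":0,"rx":0,"ry":0,"rz":0,"hand":65},
    {"x":0,"y":-0.12,"z":0,"rx":0,"ry":0,"rz":0,"hand":65},
    {"x":0,"y":-0.12,"z":0,"rx":0,"ry":0,"rz":0,"hand":65},
  ],
)

```text
time: 35.45
position: [0.5006, -0.1969, 0.1948]
eef_rot: [-0.706, 0.708, 0.004, 0.003]
wrist_force: [1.3, 0.1, -0.6]
opening: 0.0556
```

Run:
```python
from h import *
st()
legs([pose([.640,-.231,.185],90,90,180,.019)])
save("side","s11.png",(150,120,370,290),2.7)
```

```text
t 35.5 tcp [ 0.5006 -0.1969  0.1948] a [ 0.009 -0.004 -1.   ] x [1.    0.002 0.009] j [-0.375  0.313  0.07   1.318 -0.     1.195] op 0.0556 F [ 1.3  0.1 -0.6]
xyz [ 0.139  0.03  -0.034] r [0.004 0.002 0.009] rows 2.9
```

View pics/s11.png

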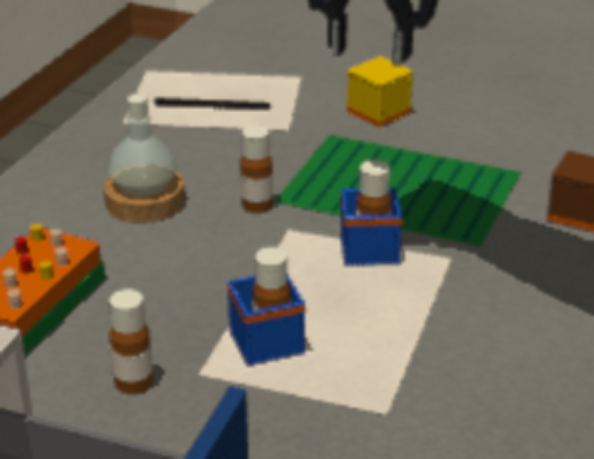

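Both bottles stand in their cups. Next are the two leftover bottles.

Emit:
apply_moves(
  deltas=[
    {"x":0.139,"y":0.03,"z":-0.034,"rx":0.004,"ry":0.002,"rz":0.009,"hand":65},
    {"x":0.139,"y":0.03,"z":-0.034,"rx":0.004,"ry":0.002,"rz":0.009,"hand":65},
    {"x":0.139,"y":0.03,"z":-0.034,"rx":0.004,"ry":0.002,"rz":0.009,"hand":65},
    {"x":0.139,"y":0.03,"z":-0.034,"rx":0.004,"ry":0.002,"rz":0.009,"hand":65},
    {"x":0.139,"y":0.03,"z":-0.034,"rx":0.004,"ry":0.002,"rz":0.009,"hand":65},
    {"x":0.139,"y":0.03,"z":-0.034,"rx":0.004,"ry":0.002,"rz":0.009,"hand":65},
  ],
)

```text
time: 36.1
position: [0.6372, -0.2298, 0.1621]
eef_rot: [0.708, -0.706, 0.003, 0.002]
wrist_force: [-0.6, -0.2, 1.0]
opening: 0.0558
```

Run:
```python
from h import *
st(); im=env.snapshot("wrist"); g=cv2.cvtColor(im,cv2.COLOR_RGB2HSV)
e=proj("wrist",[.640,-.231,.095]); print("expect",e)
m=cv2.inRange(g,(0,0,200),(180,60,255)); w=m[int(e[1])-30:int(e[1])+30,int(e[0])-30:int(e[0])+30]; ys,xs=np.nonzero(w); print(xs.min()+int(e[0])-30,xs.max()+int(e[0])-30,ys.min()+int(e[1])-30,ys.max()+int(e[1])-30,len(xs))
legs([pose([.640,-.231,.081],90,90,180,.019)])
```

```text
t 36.1 tcp [ 0.6372 -0.2298  0.1621] a [-0.007  0.003 -1.   ] x [ 1.    -0.001 -0.007] j [-0.346  0.633  0.491  1.436  0.     1.225] op 0.0558 F [-0.6 -0.2  1. ]
expect [263.83779024 198.1347924 ]
250 287 172 211 716
xyz [ 0.003  0.102 -0.001] r [-0.002 -0.001 -0.005] rows 2.0
```

Emit:
apply_moves(
  deltas=[
    {"x":0.005,"y":0.05,"z":0.002,"rx":0,"ry":0,"rz":-0.005,"hand":65},
    {"x":0.005,"y":0.101,"z":0.002,"rx":0,"ry":0,"rz":-0.005,"hand":65},
    {"x":0.005,"y":0.101,"z":0.002,"rx":0,"ry":0,"rz":-0.005,"hand":65},
    {"x":0.005,"y":0.101,"z":0.002,"rx":0,"ry":0,"rz":-0.005,"hand":15},
    {"x":0.005,"y":0.101,"z":0.002,"rx":0,"ry":0,"rz":-0.005,"hand":15},
    {"x":0.005,"y":0.101,"z":0.002,"rx":0,"ry":0,"rz":-0.005,"hand":15},
    {"x":0.005,"y":0.101,"z":0.002,"rx":0,"ry":0,"rz":-0.005,"hand":15},
    {"x":0.005,"y":0.101,"z":0.002,"rx":0,"ry":0,"rz":-0.005,"hand":15},
  ],
  newtons=35,
)

```text
time: 36.95
position: [0.6444, -0.2288, 0.0671]
eef_rot: [-0.707, 0.707, 0.002, 0.003]
wrist_force: [-1.5, 0.3, 7.0]
opening: 0.0272
```

Emit:
apply_moves(
  deltas=[
    {"x":0,"y":-0.05,"z":0,"rx":0,"ry":0,"rz":0,"hand":15},
    {"x":0,"y":-0.1,"z":0,"rx":0,"ry":0,"rz":0,"hand":15},
    {"x":0,"y":-0.15,"z":0,"rx":0,"ry":0,"rz":0,"hand":15},
    {"x":0,"y":-0.18,"z":0,"rx":0,"ry":0,"rz":0,"hand":15},
    {"x":0,"y":-0.18,"z":0,"rx":0,"ry":0,"rz":0,"hand":15},
  ],
)

```text
time: 37.45
position: [0.6462, -0.2298, 0.2568]
eef_rot: [-0.705, 0.709, 0.008, 0.008]
wrist_force: [-0.2, -0.7, -0.1]
opening: 0.0271
```

Run:
```python
from h import *; from kin import *
st(); q=env.state()["joints"]
L=[pose([.57,.06,.28],90,90,180,.019),pose([.545,.34,.26],90,90,180,.019),pose([.545,.34,.108],90,90,180,.019)]
legs(L)
for M in L: q,e=ik(M,q); print(q.round(2),round(e,3))
for s,c in(("scene",(272,117)),):
  print([(round(r["p"],2),np.round(r["centre"],1),at_z("scene",r["centre"],.106).round(3)[:2]) for r in env.place_of("scene","drawer_handle")])
env.snapshot("side"); print([(round(r["p"],2),np.round(r["centre"],1),at_z("side",r["centre"],.106).round(3)[:2]) for r in env.place_of("side","drawer_handle")])
```

```text
t 37.5 tcp [ 0.6462 -0.2298  0.2568] a [ 0.022 -0.006 -1.   ] x [ 1.    -0.001  0.022] j [-0.343  0.621  0.711  1.638  0.002  1.229] op 0.0271 F [-0.2 -0.7 -0.1]
xyz [-0.076 -0.008  0.29 ] r [ 0.006 -0.001  0.022] rows 6.0
xyz [-0.025  0.02   0.28 ] r [0. 0. 0.] rows 5.6
xyz [ 0.     0.152 -0.   ] r [0. 0. 0.] rows 3.0
[0.1  0.38 0.33 1.53 0.   1.68] 0.0
[ 0.56  0.53  0.52  1.56 -0.    2.13] 0.0
[0.56 0.59 0.22 1.2  0.   2.13] 0.0
[(0.8, array([272., 117.]), array([0.421, 0.293]))]
[(0.75, array([238. , 316.1]), array([0.407, 0.312])), (0.24, array([241.4, 128.9]), array([ 0.759, -0.469]))]
```

Emit:
apply_moves(
  deltas=[
    {"x":-0.076,"y":-0.008,"z":0.29,"rx":0.006,"ry":0,"rz":0.022,"hand":15},
    {"x":-0.076,"y":-0.008,"z":0.29,"rx":0.006,"ry":0,"rz":0.022,"hand":15},
    {"x":-0.076,"y":-0.008,"z":0.29,"rx":0.006,"ry":0,"rz":0.022,"hand":15},
    {"x":-0.076,"y":-0.008,"z":0.29,"rx":0.006,"ry":0,"rz":0.022,"hand":15},
    {"x":-0.076,"y":-0.008,"z":0.29,"rx":0.006,"ry":0,"rz":0.022,"hand":15},
    {"x":-0.076,"y":-0.008,"z":0.29,"rx":0.006,"ry":0,"rz":0.022,"hand":15},
    {"x":-0.076,"y":-0.008,"z":0.29,"rx":0.006,"ry":0,"rz":0.022,"hand":15},
  ],
)

```text
time: 38.3
position: [0.5644, 0.0674, 0.2529]
eef_rot: [0.71, -0.704, 0.004, 0.009]
wrist_force: [-0.2, -1.0, -1.3]
opening: 0.0269
```

Emit:
apply_moves(
  deltas=[
    {"x":-0.025,"y":0.02,"z":0.28,"rx":0,"ry":0,"rz":0,"hand":15},
    {"x":-0.025,"y":0.02,"z":0.28,"rx":0,"ry":0,"rz":0,"hand":15},
    {"x":-0.025,"y":0.02,"z":0.28,"rx":0,"ry":0,"rz":0,"hand":15},
    {"x":-0.025,"y":0.02,"z":0.28,"rx":0,"ry":0,"rz":0,"hand":15},
    {"x":-0.025,"y":0.02,"z":0.28,"rx":0,"ry":0,"rz":0,"hand":15},
    {"x":-0.025,"y":0.02,"z":0.28,"rx":0,"ry":0,"rz":0,"hand":15},
    {"x":-0.025,"y":0.02,"z":0.28,"rx":0,"ry":0,"rz":0,"hand":15},
    {"x":-0.025,"y":0.02,"z":0.28,"rx":0,"ry":0,"rz":0,"hand":15},
  ],
)

```text
time: 39.1
position: [0.536, 0.3472, 0.2329]
eef_rot: [0.709, -0.706, 0.004, 0.011]
wrist_force: [0.4, -1.0, -1.1]
opening: 0.0271
```

Run:
```python
from h import *
st(); save("wrist","w12.png")
legs([pose([.545,.34,.109],90,90,180,.019)])
```

```text
t 39.1 tcp [0.536  0.3472 0.2329] a [-0.022  0.004 -1.   ] x [ 1.     0.009 -0.022] j [0.567 0.541 0.516 1.562 0.015 2.128] op 0.0271 F [ 0.4 -1.  -1.1]
xyz [ 0.012  0.143 -0.007] r [-0.005  0.008 -0.021] rows 2.9
```

View pics/w12.png

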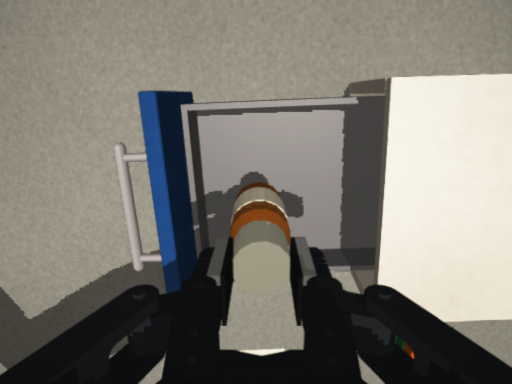

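Run:
```python
from h import *
for n,p,z in(("h1",(121,148),.106),("h2",(138,268),.106),("rimTL",(188,108),.066),("rimTR",(356,100),.066),("rimBR",(350,270),.066),("floorTL",(200,113),.022),("panTL",(142,93),.134),("cabTL",(388,77),.14),("cabBL",(378,320),.14)): print(n,at_z("wrist",p,z).round(3)[:2])
```

```text
h1 [0.407 0.372]
h2 [0.41 0.25]
rimTL [0.461 0.407]
rimTR [0.626 0.416]
rimBR [0.636 0.229]
floorTL [0.464 0.399]
panTL [0.441 0.421]
cabTL [0.63  0.434]
cabBL [0.646 0.219]
```

Emit:
apply_moves(
  deltas=[
    {"x":0.012,"y":0.03,"z":-0.002,"rx":-0.005,"ry":0.008,"rz":-0.021,"hand":15},
    {"x":0.012,"y":0.08,"z":-0.002,"rx":-0.005,"ry":0.008,"rz":-0.021,"hand":15},
    {"x":0.012,"y":0.12,"z":-0.002,"rx":-0.005,"ry":0.008,"rz":-0.021,"hand":15},
    {"x":0.012,"y":0.143,"z":-0.002,"rx":-0.005,"ry":0.008,"rz":-0.021,"hand":15},
    {"x":0.012,"y":0.143,"z":-0.002,"rx":-0.005,"ry":0.008,"rz":-0.021,"hand":15},
    {"x":0.012,"y":0.143,"z":-0.002,"rx":-0.005,"ry":0.008,"rz":-0.021,"hand":15},
  ],
)

```text
time: 39.75
position: [0.5459, 0.3429, 0.0903]
eef_rot: [-0.707, 0.707, -0.001, 0.001]
wrist_force: [0.2, -0.9, -0.3]
opening: 0.0274
```

```bash
python3 -c "
from h import *
st()"
```

```text
t 39.8 tcp [0.5459 0.3429 0.0903] a [-0.001 -0.001 -1.   ] x [ 1.    -0.003 -0.001] j [ 0.561  0.594  0.234  1.212 -0.     2.135] op 0.0274 F [ 0.2 -0.9 -0.3]
```

Emit:
apply_moves(
  deltas=[
    {"x":0,"y":0.001,"z":0,"rx":0,"ry":0,"rz":0,"hand":15},
    {"x":0,"y":0.001,"z":0,"rx":0,"ry":0,"rz":0,"hand":60},
    {"x":0,"y":0.001,"z":0,"rx":0,"ry":0,"rz":0,"hand":60},
    {"x":0,"y":0.001,"z":0,"rx":0,"ry":0,"rz":0,"hand":60},
    {"x":0,"y":-0.045,"z":0,"rx":0,"ry":0,"rz":0,"hand":65},
    {"x":0,"y":-0.09,"z":0,"rx":0,"ry":0,"rz":0,"hand":65},
    {"x":0,"y":-0.14,"z":0,"rx":0,"ry":0,"rz":0,"hand":65},
    {"x":0,"y":-0.14,"z":0,"rx":0,"ry":0,"rz":0,"hand":65},
  ],
)

```text
time: 40.55
position: [0.5494, 0.3455, 0.2401]
eef_rot: [0.71, -0.704, -0.004, -0.006]
wrist_force: [0.7, 0.4, 0.1]
opening: 0.0552
```

Emit:
apply_moves(
  deltas=[
    {"x":0.015,"y":0,"z":-0.05,"rx":0,"ry":0,"rz":0,"hand":65},
    {"x":0.03,"y":0,"z":-0.1,"rx":0,"ry":0,"rz":0,"hand":65},
    {"x":0.045,"y":0.02,"z":-0.145,"rx":0,"ry":0,"rz":0,"hand":65},
    {"x":0.06,"y":0.04,"z":-0.19,"rx":0,"ry":0,"rz":0,"hand":65},
    {"x":0.074,"y":0.06,"z":-0.235,"rx":0,"ry":0,"rz":0,"hand":65},
    {"x":0.074,"y":0.065,"z":-0.25,"rx":0,"ry":0,"rz":0,"hand":65},
    {"x":0.074,"y":0.065,"z":-0.25,"rx":0,"ry":0,"rz":0,"hand":65},
    {"x":0.074,"y":0.065,"z":-0.25,"rx":0,"ry":0,"rz":0,"hand":65},
  ],
)

```text
time: 41.35
position: [0.6237, 0.0956, 0.1742]
eef_rot: [0.71, -0.704, -0.003, -0.006]
wrist_force: [0.2, 0.6, 0.1]
opening: 0.0553
```

Run:
```python
from h import *
st(); im=env.snapshot("wrist"); g=cv2.cvtColor(im,cv2.COLOR_RGB2HSV)
e=proj("wrist",[.620,.0925,.095]); print("expect",e)
m=cv2.inRange(g,(0,0,200),(180,60,255)); w=m[int(e[1])-30:int(e[1])+30,int(e[0])-30:int(e[0])+30]; ys,xs=np.nonzero(w); print(xs.min()+int(e[0])-30,xs.max()+int(e[0])-30,ys.min()+int(e[1])-30,ys.max()+int(e[1])-30,len(xs))
legs([pose([.620,.0925,.082],90,90,180,.019)])
```

```text
t 41.4 tcp [0.6237 0.0956 0.1742] a [ 0.013  0.008 -1.   ] x [ 1.    -0.004  0.013] j [0.149 0.507 0.309 1.359 0.006 1.723] op 0.0553 F [0.2 0.6 0.1]
expect [253.5409513  197.92440451]
235 272 180 208 715
xyz [-0.006  0.112 -0.005] r [-0.008 -0.002  0.014] rows 2.2
```

Emit:
apply_moves(
  deltas=[
    {"x":-0.005,"y":0.05,"z":-0.004,"rx":-0.008,"ry":0,"rz":0.014,"hand":65},
    {"x":-0.006,"y":0.1,"z":-0.005,"rx":-0.008,"ry":0,"rz":0.014,"hand":65},
    {"x":-0.006,"y":0.112,"z":-0.005,"rx":-0.008,"ry":0,"rz":0.014,"hand":65},
    {"x":-0.006,"y":0.112,"z":-0.005,"rx":-0.008,"ry":0,"rz":0.014,"hand":15},
    {"x":-0.006,"y":0.112,"z":-0.005,"rx":-0.008,"ry":0,"rz":0.014,"hand":15},
    {"x":-0.006,"y":0.112,"z":-0.005,"rx":-0.008,"ry":0,"rz":0.014,"hand":15},
    {"x":-0.006,"y":0.112,"z":-0.005,"rx":-0.008,"ry":0,"rz":0.014,"hand":15},
    {"x":-0.006,"y":0.112,"z":-0.005,"rx":-0.008,"ry":0,"rz":0.014,"hand":15},
  ],
  newtons=35,
)

```text
time: 42.2
position: [0.621, 0.0927, 0.0649]
eef_rot: [0.707, -0.707, -0.001, -0.002]
wrist_force: [-0.3, 0.3, 3.2]
opening: 0.0277
```

Emit:
apply_moves(
  deltas=[
    {"x":0,"y":-0.05,"z":0,"rx":0,"ry":0,"rz":0,"hand":15},
    {"x":0,"y":-0.1,"z":0,"rx":0,"ry":0,"rz":0,"hand":15},
    {"x":0,"y":-0.15,"z":0,"rx":0,"ry":0,"rz":0,"hand":15},
    {"x":-0.01,"y":-0.18,"z":0.01,"rx":0,"ry":0,"rz":0,"hand":15},
    {"x":-0.03,"y":-0.18,"z":0.05,"rx":0,"ry":0,"rz":0,"hand":15},
    {"x":-0.05,"y":-0.18,"z":0.09,"rx":0,"ry":0,"rz":0,"hand":15},
    {"x":-0.06,"y":-0.18,"z":0.13,"rx":0,"ry":0,"rz":0,"hand":15},
    {"x":-0.07,"y":-0.18,"z":0.17,"rx":0,"ry":0,"rz":0,"hand":15},
  ],
)

```text
time: 43.0
position: [0.55, 0.2638, 0.2459]
eef_rot: [0.708, -0.706, -0.001, -0.003]
wrist_force: [1.1, 0.9, -0.7]
opening: 0.0274
```

Run:
```python
from h import *
st()
legs([pose([.552,.268,.20],90,90,180,.019),pose([.552,.268,.110],90,90,180,.019)])
```

```text
t 43.0 tcp [0.55   0.2638 0.2459] a [ 0.006  0.002 -1.   ] x [ 1.    -0.003  0.006] j [ 4.480e-01  4.540e-01  4.090e-01  1.520e+00 -1.000e-03  2.021e+00] op 0.0274 F [ 1.1  0.9 -0.7]
xyz [0.002 0.065 0.004] r [-0.002 -0.003  0.006] rows 1.3
xyz [ 0.    0.09 -0.  ] r [0. 0. 0.] rows 1.8
```

Emit:
apply_moves(
  deltas=[
    {"x":0.002,"y":0.03,"z":0.003,"rx":-0.002,"ry":0,"rz":0.006,"hand":15},
    {"x":0.002,"y":0.08,"z":0.004,"rx":-0.002,"ry":0,"rz":0.006,"hand":15},
    {"x":0.002,"y":0.125,"z":0.004,"rx":-0.002,"ry":0,"rz":0.006,"hand":15},
    {"x":0.002,"y":0.158,"z":0.004,"rx":-0.002,"ry":0,"rz":0.006,"hand":15},
    {"x":0.002,"y":0.158,"z":0.004,"rx":-0.002,"ry":0,"rz":0.006,"hand":15},
    {"x":0.002,"y":0.158,"z":0.004,"rx":-0.002,"ry":0,"rz":0.006,"hand":15},
    {"x":0.002,"y":0.158,"z":0.004,"rx":-0.002,"ry":0,"rz":0.006,"hand":15},
  ],
)

```text
time: 43.7
position: [0.5543, 0.2686, 0.09]
eef_rot: [0.708, -0.707, 0.0, -0.002]
wrist_force: [0.9, 0.2, -0.7]
opening: 0.0276
```

Emit:
apply_moves(
  deltas=[
    {"x":0,"y":0,"z":0,"rx":0,"ry":0,"rz":0,"hand":60},
    {"x":0,"y":0,"z":0,"rx":0,"ry":0,"rz":0,"hand":60},
    {"x":0,"y":0,"z":0,"rx":0,"ry":0,"rz":0,"hand":60},
    {"x":0,"y":-0.045,"z":0,"rx":0,"ry":0,"rz":0,"hand":65},
    {"x":0,"y":-0.09,"z":0,"rx":0,"ry":0,"rz":0,"hand":65},
    {"x":0,"y":-0.14,"z":0,"rx":0,"ry":0,"rz":0,"hand":65},
    {"x":0,"y":-0.18,"z":0,"rx":0,"ry":0,"rz":0,"hand":40},
    {"x":0,"y":-0.18,"z":0,"rx":0,"ry":0,"rz":0,"hand":0},
  ],
)

```text
time: 44.5
position: [0.5567, 0.2697, 0.2783]
eef_rot: [0.71, -0.704, -0.004, -0.007]
wrist_force: [1.3, 0.2, 0.5]
opening: 0.0273
```

Run:
```python
from h import *; from kin import *
st(); q=env.state()["joints"]
# push front panel: TCP at x just before the panel or bar; tool down, shut, at handle height
L=[pose([.36,.311,.27],90,90,180,0),pose([.36,.311,.105],90,90,180,0),pose([.40,.311,.105],90,90,180,0),pose([.60,.320,.105],90,90,180,0)]
legs(L)
for M in L: q,e=ik(M,q); print(q.round(2),round(e,3))
save("side","s13.png",(100,170,340,384),2.4)
```

```text
t 44.5 tcp [0.5567 0.2697 0.2783] a [ 0.016  0.007 -1.   ] x [ 1.    -0.003  0.016] j [ 0.451  0.463  0.507  1.597 -0.     2.025] op 0.0273 F [1.3 0.2 0.5]
xyz [-0.197  0.005  0.041] r [-0.007 -0.003  0.016] rows 4.0
xyz [0.    0.165 0.   ] r [0. 0. 0.] rows 3.3
xyz [0.04 0.   0.  ] r [0. 0. 0.] rows 0.8
xyz [0.2   0.    0.009] r [0. 0. 0.] rows 4.0
[0.71 0.17 0.08 1.48 0.   2.28] 0.0
[ 0.71  0.27 -0.24  1.06 -0.    2.28] 0.0
[ 0.66  0.32 -0.16  1.09 -0.    2.23] 0.0
[0.49 0.66 0.38 1.3  0.   2.06] 0.0
```

View pics/s13.png

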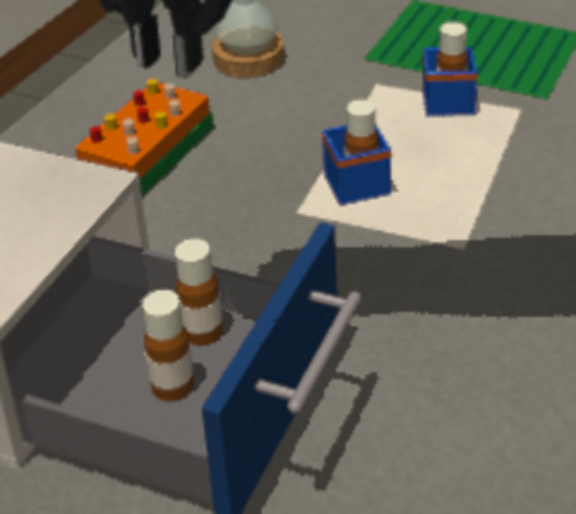

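Both leftover bottles stand in the drawer, so I'll shut it slowly with the closed fingers on the bar.

Emit:
apply_moves(
  deltas=[
    {"x":-0.05,"y":0.003,"z":0.01,"rx":-0.007,"ry":0,"rz":0.016,"hand":0},
    {"x":-0.1,"y":0.005,"z":0.02,"rx":-0.007,"ry":0,"rz":0.016,"hand":0},
    {"x":-0.15,"y":0.005,"z":0.03,"rx":-0.007,"ry":0,"rz":0.016,"hand":0},
    {"x":-0.2,"y":0.005,"z":0.04,"rx":-0.007,"ry":0,"rz":0.016,"hand":0},
    {"x":-0.202,"y":0.005,"z":0.041,"rx":-0.007,"ry":0,"rz":0.016,"hand":0},
    {"x":-0.202,"y":0.005,"z":0.041,"rx":-0.007,"ry":0,"rz":0.016,"hand":0},
    {"x":-0.202,"y":0.005,"z":0.041,"rx":-0.007,"ry":0,"rz":0.016,"hand":0},
  ],
)

```text
time: 45.25
position: [0.3545, 0.3108, 0.2671]
eef_rot: [-0.706, 0.708, -0.003, -0.001]
wrist_force: [0.6, -0.3, 0.6]
opening: 0.0001
```

Run:
```python
from h import *
st()
legs([pose([.36,.311,.10],90,90,180,0),pose([.38,.311,.10],90,90,180,0)])
```

```text
t 45.2 tcp [0.3545 0.3108 0.2671] a [-0.005 -0.002 -1.   ] x [ 1.    -0.003 -0.005] j [7.190e-01 1.700e-01 7.000e-02 1.476e+00 2.000e-03 2.293e+00] op 0.0001 F [ 0.6 -0.3  0.6]
xyz [0.006 0.167 0.001] r [ 0.002 -0.003 -0.005] rows 3.3
xyz [0.02 0.   0.  ] r [0. 0. 0.] rows 0.4
```

Emit:
apply_moves(
  deltas=[
    {"x":0.003,"y":0.05,"z":0.001,"rx":0.002,"ry":0,"rz":-0.005,"hand":0},
    {"x":0.005,"y":0.1,"z":0.001,"rx":0.002,"ry":0,"rz":-0.005,"hand":0},
    {"x":0.006,"y":0.15,"z":0.001,"rx":0.002,"ry":0,"rz":-0.005,"hand":0},
    {"x":0.006,"y":0.17,"z":0.001,"rx":0.002,"ry":0,"rz":-0.005,"hand":0},
    {"x":0.006,"y":0.17,"z":0.001,"rx":0.002,"ry":0,"rz":-0.005,"hand":0},
    {"x":0.016,"y":0.17,"z":0.001,"rx":0.002,"ry":0,"rz":-0.005,"hand":0},
    {"x":0.026,"y":0.17,"z":0.001,"rx":0.002,"ry":0,"rz":-0.005,"hand":0},
    {"x":0.034,"y":0.17,"z":0.001,"rx":0.002,"ry":0,"rz":-0.005,"hand":0},
  ],
)

```text
time: 46.05
position: [0.3907, 0.3124, 0.0989]
eef_rot: [0.708, -0.706, 0.0, -0.003]
wrist_force: [1.0, 0.3, 0.4]
opening: -0.0002
```

Emit:
apply_moves(
  deltas=[
    {"x":0.01,"y":0,"z":0,"rx":0,"ry":0,"rz":0,"hand":0},
    {"x":0.02,"y":0,"z":0.001,"rx":0,"ry":0,"rz":0,"hand":0},
    {"x":0.03,"y":0,"z":0.001,"rx":0,"ry":0,"rz":0,"hand":0},
    {"x":0.04,"y":0,"z":0.002,"rx":0,"ry":0,"rz":0,"hand":0},
    {"x":0.05,"y":0,"z":0.002,"rx":0,"ry":0,"rz":0,"hand":0},
    {"x":0.06,"y":0,"z":0.003,"rx":0,"ry":0,"rz":0,"hand":0},
    {"x":0.07,"y":0,"z":0.003,"rx":0,"ry":0,"rz":0,"hand":0},
    {"x":0.08,"y":0,"z":0.003,"rx":0,"ry":0,"rz":0,"hand":0},
  ],
)

```text
time: 46.85
position: [0.471, 0.3157, 0.099]
eef_rot: [0.708, -0.706, 0.0, -0.002]
wrist_force: [-2.8, 2.6, 0.5]
opening: 0.0001
```

Run:
```python
from h import *
st(); env.snapshot("side")
print([(round(r["p"],2),at_z("side",r["centre"],.106).round(3)[:2]) for r in env.place_of("side","drawer_handle")])
```

```text
t 46.9 tcp [0.471  0.3157 0.099 ] a [ 0.003  0.003 -1.   ] x [ 1.    -0.004  0.003] j [ 5.900e-01  4.350e-01 -7.000e-03  1.124e+00  1.000e-03  2.164e+00] op 0.0001 F [-2.8  2.6  0.5]
[(0.9, array([0.448, 0.31 ]))]
```

Emit:
apply_moves(
  deltas=[
    {"x":0.01,"y":0,"z":0,"rx":0,"ry":0,"rz":0,"hand":0},
    {"x":0.02,"y":0,"z":0.001,"rx":0,"ry":0,"rz":0,"hand":0},
    {"x":0.03,"y":0,"z":0.001,"rx":0,"ry":0,"rz":0,"hand":0},
    {"x":0.04,"y":0,"z":0.002,"rx":0,"ry":0,"rz":0,"hand":0},
    {"x":0.05,"y":0,"z":0.002,"rx":0,"ry":0,"rz":0,"hand":0},
    {"x":0.06,"y":0,"z":0.003,"rx":0,"ry":0,"rz":0,"hand":0},
    {"x":0.07,"y":0,"z":0.003,"rx":0,"ry":0,"rz":0,"hand":0},
    {"x":0.08,"y":0,"z":0.003,"rx":0,"ry":0,"rz":0,"hand":0},
  ],
)

```text
time: 47.75
position: [0.5536, 0.3177, 0.0994]
eef_rot: [0.708, -0.706, -0.0, -0.004]
wrist_force: [-3.1, 1.6, -0.8]
opening: -0.0002
```

Emit:
apply_moves(
  deltas=[
    {"x":0.007,"y":0,"z":0,"rx":0,"ry":0,"rz":0,"hand":0},
    {"x":0.014,"y":0,"z":0,"rx":0,"ry":0,"rz":0,"hand":0},
    {"x":0.019,"y":0,"z":0,"rx":0,"ry":0,"rz":0,"hand":0},
    {"x":0.022,"y":0,"z":0,"rx":0,"ry":0,"rz":0,"hand":0},
    {"x":0.024,"y":0,"z":0,"rx":0,"ry":0,"rz":0,"hand":0},
  ],
)

```text
time: 48.25
position: [0.5779, 0.3177, 0.0997]
eef_rot: [0.708, -0.706, -0.0, -0.004]
wrist_force: [-2.3, 0.9, -0.3]
opening: 0.0
```

Emit:
apply_moves(
  deltas=[
    {"x":0.003,"y":0,"z":0,"rx":0,"ry":0,"rz":0,"hand":0},
    {"x":0.005,"y":0,"z":0,"rx":0,"ry":0,"rz":0,"hand":0},
    {"x":0.006,"y":0,"z":0,"rx":0,"ry":0,"rz":0,"hand":0},
  ],
)

```text
time: 48.55
position: [0.5841, 0.3176, 0.0998]
eef_rot: [0.708, -0.706, -0.0, -0.004]
wrist_force: [-2.7, 1.7, -0.4]
opening: -0.0001
```

Still sliding at about 2.5 N. I'll go on in small steps until the force rises.

Emit:
apply_moves(
  deltas=[
    {"x":0.003,"y":0,"z":0,"rx":0,"ry":0,"rz":0,"hand":0},
    {"x":0.005,"y":0,"z":0,"rx":0,"ry":0,"rz":0,"hand":0},
    {"x":0.006,"y":0,"z":0,"rx":0,"ry":0,"rz":0,"hand":0},
  ],
)

```text
time: 48.85
position: [0.5904, 0.3176, 0.0999]
eef_rot: [0.708, -0.706, -0.0, -0.004]
wrist_force: [-2.2, 0.6, 0.2]
opening: 0.0002
```

Run:
```python
from h import *
st(); save("side","s14.png",(60,160,300,360),2.5)
```

```text
t 48.9 tcp [0.5904 0.3176 0.0999] a [ 0.007  0.003 -1.   ] x [ 1.    -0.005  0.007] j [ 4.940e-01  6.330e-01  3.280e-01  1.259e+00 -1.000e-03  2.070e+00] op 0.0002 F [-2.2  0.6  0.2]
```

Emit:
apply_moves(
  deltas=[
    {"x":0.003,"y":0,"z":0,"rx":0,"ry":0,"rz":0,"hand":0},
    {"x":0.005,"y":0,"z":0,"rx":0,"ry":0,"rz":0,"hand":0},
    {"x":0.006,"y":0,"z":0,"rx":0,"ry":0,"rz":0,"hand":0},
  ],
)

```text
time: 49.2
position: [0.5969, 0.3176, 0.1]
eef_rot: [0.708, -0.706, -0.001, -0.004]
wrist_force: [-1.9, 1.7, -0.0]
opening: 0.0001
```

Run:
```python
from h import *
# gap between blue panel and white cabinet along a horizontal row of the side picture, and projected expectations
im=env.snapshot("side"); g=cv2.cvtColor(im,cv2.COLOR_RGB2HSV); m=cv2.inRange(g,(100,120,40),(130,255,255)); ys,xs=np.nonzero(m[220:,:230]); print("blue",xs.min(),xs.max(),ys.min()+220,ys.max()+220,len(xs))
n,l,s,c=cv2.connectedComponentsWithStats(m)
for i in range(1,n):
    if s[i][4]>60: print(s[i],c[i].round(1),at_z("side",c[i],.08).round(3))
print([(round(r["p"],2),at_z("side",r["centre"],.106).round(3)[:2]) for r in env.place_of("side","drawer_handle")])
```

```text
blue 102 172 251 364 2880
[276 190  13  11  64] [279.7 195.3] [ 0.502 -0.158  0.08 ]
[277 204  21  14 275] [287.1 210.1] [ 0.459 -0.097  0.08 ]
[235 223  13  14  84] [240.  228.7] [0.536 0.024 0.08 ]
[235 232  28  23 368] [248.9 244.4] [0.491 0.074 0.08 ]
[158 261  12  14  92] [165.  268.9] [0.625 0.223 0.08 ]
[ 102  273   71   92 2763] [130.5 315.6] [0.611 0.367 0.08 ]
[(0.73, array([ 0.463, -0.097])), (0.29, array([ 0.675, -0.042]))]
```

Emit:
apply_moves(
  deltas=[
    {"x":0.002,"y":0,"z":0,"rx":0,"ry":0,"rz":0,"hand":0},
    {"x":0.004,"y":0,"z":0,"rx":0,"ry":0,"rz":0,"hand":0},
    {"x":0.005,"y":0,"z":0,"rx":0,"ry":0,"rz":0,"hand":0},
  ],
)

```text
time: 49.6
position: [0.6022, 0.3175, 0.1]
eef_rot: [0.708, -0.706, -0.001, -0.005]
wrist_force: [-2.8, 1.8, 0.2]
opening: -0.0
```

Emit:
apply_moves(
  deltas=[
    {"x":0.002,"y":0,"z":0,"rx":0,"ry":0,"rz":0,"hand":0},
    {"x":0.004,"y":0,"z":0,"rx":0,"ry":0,"rz":0,"hand":0},
    {"x":0.004,"y":0,"z":0,"rx":0,"ry":0,"rz":0,"hand":0},
  ],
)

```text
time: 49.9
position: [0.6067, 0.3173, 0.1]
eef_rot: [0.708, -0.706, -0.001, -0.005]
wrist_force: [-1.7, -0.3, -0.7]
opening: 0.0003
```

```bash
cat > panel.py <<'E'
from h import *
im=env.snapshot("side"); g=cv2.cvtColor(im,cv2.COLOR_RGB2HSV); m=cv2.inRange(g,(100,120,40),(130,255,255)); n,l,s,c=cv2.connectedComponentsWithStats(m)
for i in range(1,n):
    if s[i][4]>60 and c[i][0]<230 : print(s[i],c[i].round(1))
st()
row=[(int(v[0]),int(v[1]),int(v[2])) for v in g[330,40:140:4]]; print(row)
E
python3 panel.py
```

```text
[153 260  13  14 102] [160.7 267.5]
[  97  273   72   90 2774] [126.5 314.2]
t 50.0 tcp [0.6067 0.3172 0.1001] a [ 0.008  0.002 -1.   ] x [ 1.    -0.006  0.008] j [ 4.830e-01  6.610e-01  3.790e-01  1.280e+00 -2.000e-03  2.059e+00] op 0.0002 F [-1.6  1.1 -0.5]
[(18, 38, 135), (20, 38, 135), (17, 40, 134), (18, 38, 134), (17, 40, 134), (17, 40, 133), (18, 39, 132), (19, 40, 133), (19, 40, 133), (18, 39, 132), (17, 38, 134), (17, 40, 133), (17, 40, 134), (17, 38, 135), (18, 38, 136), (115, 20, 77), (107, 181, 69), (107, 181, 48), (108, 173, 50), (107, 184, 50), (107, 181, 48), (106, 193, 49), (107, 177, 49), (107, 182, 49), (107, 186, 48)]
```

Emit:
apply_moves(
  deltas=[
    {"x":0.002,"y":0,"z":0,"rx":0,"ry":0,"rz":0,"hand":0},
    {"x":0.004,"y":0,"z":0,"rx":0,"ry":0,"rz":0,"hand":0},
    {"x":0.004,"y":0,"z":0,"rx":0,"ry":0,"rz":0,"hand":0},
  ],
)

```text
time: 50.25
position: [0.6081, 0.3173, 0.1]
eef_rot: [0.708, -0.706, 0.001, -0.003]
wrist_force: [-9.3, 1.7, 2.2]
opening: 0.0002
```

Emit:
apply_moves(
  deltas=[
    {"x":0.002,"y":0,"z":0,"rx":0,"ry":0,"rz":0,"hand":0},
    {"x":0.004,"y":0,"z":0,"rx":0,"ry":0,"rz":0,"hand":0},
    {"x":0.004,"y":0,"z":0,"rx":0,"ry":0,"rz":0,"hand":0},
  ],
)

```text
time: 50.55
position: [0.6079, 0.3173, 0.1]
eef_rot: [0.708, -0.707, 0.003, 0.0]
wrist_force: [-12.7, 0.7, 5.3]
opening: -0.0
```

```bash
python3 panel.py | head -3
```

```text
[151 258  15  16 122] [159.8 267. ]
[  97  273   72   90 2779] [126.  314.1]
t 50.6 tcp [0.608  0.3172 0.1   ] a [-0.005  0.001 -1.   ] x [ 1.    -0.004 -0.005] j [0.479 0.675 0.403 1.303 0.003 2.054] op 0.0001 F [-13.4   0.3   5.1]
```

Force jumped to 13 N with no more travel, so the drawer is shut. I'll retreat and run the final checks.

Emit:
apply_moves(
  deltas=[
    {"x":-0.03,"y":0,"z":0,"rx":0,"ry":0,"rz":0,"hand":0},
    {"x":-0.06,"y":0,"z":0,"rx":0,"ry":0,"rz":0,"hand":0},
    {"x":-0.08,"y":-0.04,"z":0,"rx":0,"ry":0,"rz":0,"hand":0},
    {"x":-0.09,"y":-0.08,"z":0,"rx":0,"ry":0,"rz":0,"hand":0},
    {"x":-0.1,"y":-0.13,"z":0,"rx":0,"ry":0,"rz":0,"hand":0},
    {"x":-0.1,"y":-0.18,"z":0,"rx":0,"ry":0,"rz":0,"hand":0},
    {"x":-0.1,"y":-0.18,"z":0,"rx":0,"ry":0,"rz":0,"hand":0},
  ],
)

```text
time: 51.3
position: [0.5127, 0.3187, 0.2903]
eef_rot: [0.71, -0.704, -0.003, -0.005]
wrist_force: [1.1, 0.8, 0.3]
opening: -0.0001
```

```bash
python3 panel.py | head -3
python3 - <<'E'
from h import *
for n in("scene","side"):
    im,bl=bluetops(n)
    for m,s,ce in bl:
        if ce[1]>150: print(n,s,ce.round(1))
    print(n,"cups",[(round(r["p"],2),np.round(r["centre"]),at_z(n,r["centre"],.03).round(3)[:2]) for r in env.place_of(n,"cup_a_mid")])
    print(n,"bottles",[(round(r["p"],2),np.round(r["centre"]),at_z(n,r["centre"],.0515).round(3)[:2]) for r in env.place_of(n,"bottle_1_mid")])
    print(n,"rack/flask",[at_z(n,env.place_of(n,q)[0]["centre"],0).round(3)[:2] for q in("tube_rack","flask")])
E
```

```text
[  97  245   72  118 3435] [130.7 304.8]
t 51.4 tcp [0.5119 0.3182 0.2864] a [ 0.007  0.007 -1.   ] x [ 1.    -0.004  0.007] j [5.550e-01 4.360e-01 4.850e-01 1.611e+00 2.000e-03 2.130e+00] op 0.0 F [-0.2  1.1 -0.6]
[(19, 37, 132), (18, 38, 133), (17, 41, 132), (17, 37, 132), (17, 39, 132), (17, 39, 131), (17, 39, 130), (18, 39, 131), (17, 39, 131), (18, 39, 130), (17, 39, 132), (18, 39, 130), (17, 39, 132), (18, 38, 133), (18, 38, 134), (109, 80, 70), (107, 184, 68), (106, 186, 48), (107, 186, 48), (107, 181, 48), (107, 181, 48), (107, 177, 49), (107, 181, 48), (106, 186, 48), (107, 184, 47)]
scene [248 195  18  13 177] [257.2 200.8]
scene [213 214   8  14  81] [216.9 219.7]
scene [199 230  21  13 217] [208.7 236.3]
scene cups [(0.86, array([171., 330.]), array([ 0.599, -0.499])), (0.77, array([209., 226.]), array([ 0.489, -0.193]))]
scene bottles []
scene rack/flask [array([0.762, 0.012]), array([ 0.77 , -0.208])]
side [277 204  21  14 275] [287.1 210.1]
side [235 223  13  14  85] [240.  228.8]
side [235 232  28  23 368] [248.9 244.4]
side [ 97 245  66 118 810] [121.6 298.8]
side cups [(0.96, array([289., 153.]), array([ 0.598, -0.503])), (0.65, array([289., 201.]), array([ 0.496, -0.216]))]
side bottles []
side rack/flask [array([0.78 , 0.021]), array([ 0.766, -0.194])]
```

Run:
```python
from h import *
f=lambda p,z:at_z("side",np.array(p)/2.7+[150,120],z)[:2].round(4)
print("base",f((343,262),0),f((402,263),0),"sheet",f((288,230),0),f((450,258),0))
# predicted silhouettes for hypothesised centre, compare with blue mask in scene and side
im={n:env.snapshot(n) for n in("scene","side")}
def mask(n,win):
    g=cv2.cvtColor(im[n],cv2.COLOR_RGB2HSV); m=cv2.inRange(g,(100,120,40),(130,255,255)); o=np.zeros_like(m); x0,y0,x1,y1=win; o[y0:y1,x0:x1]=m[y0:y1,x0:x1]; return o>0
M={"scene":mask("scene",(190,205,230,250)),"side":mask("side",(270,185,305,225))}
def sil(n,c,t):
    P=[]
    for z in(0,.06):
        for i in range(4):
            a=t+np.pi/4+i*np.pi/2; P.append(proj(n,[c[0]+.041*np.cos(a),c[1]+.041*np.sin(a),z]))
    h=cv2.convexHull(np.float32(P)); o=np.zeros((384,512),np.uint8); cv2.fillConvexPoly(o,np.int32(np.round(h)),1); return o>0
best=[]
for x in np.arange(.482,.514,.002):
    for y in np.arange(-.212,-.178,.002):
        s=0
        for n in M:
            S=sil(n,(x,y),np.radians(27)); full=cv2.morphologyEx(M[n].astype(np.uint8),cv2.MORPH_CLOSE,np.ones((9,9)))>0
            s+=(S&full).sum()/(S|full).sum()
        best.append((s,x,y))
print(sorted(best)[-5:])
```

```text
base [ 0.5127 -0.1679] [ 0.4551 -0.1896] sheet [ 0.5901 -0.2031] [ 0.4118 -0.2175]Traceback (most recent call last):
  File "<stdin>", line 20, in <module>
  File "<stdin>", line 13, in sil
  File "h.py", line 15, in proj
    c,M=cam(name,T); q=np.linalg.inv(M)@np.append(p,1); u=q[:2]/q[2]; u=u*(1+c["k1"]*(u@u)); return np.array([c["fx"]*u[0]+c["cx"],c["fy"]*u[1]+c["cy"]])
        ~~~^^^^^^^^
  File "h.py", line 7, in cam
    c=env.calibration(name); M=np.array(c["cam_to_world"]) if "cam_to_world" in c else (T_tool() if T is None else T)@np.array(c["hand_eye"]); return c,M
ValueError: time passes only in moves, steps and waits
```

Estimates of cup R's margin to the sheet edge differ: about 11 mm from the wrist picture, about 5 mm from the side picture. I'll go above it, measure again, and drag it inward by its bottle if needed.

Emit:
apply_moves(
  deltas=[
    {"x":-0.004,"y":0.01,"z":-0.1,"rx":0,"ry":0,"rz":0,"hand":65},
    {"x":-0.008,"y":0.02,"z":-0.2,"rx":0,"ry":0,"rz":0,"hand":65},
    {"x":-0.012,"y":0.03,"z":-0.3,"rx":0,"ry":0,"rz":0,"hand":65},
    {"x":-0.012,"y":0.03,"z":-0.4,"rx":0,"ry":0,"rz":0,"hand":65},
    {"x":-0.012,"y":0.03,"z":-0.44,"rx":0,"ry":0,"rz":0,"hand":65},
    {"x":-0.012,"y":0.03,"z":-0.44,"rx":0,"ry":0,"rz":0,"hand":65},
    {"x":-0.012,"y":0.03,"z":-0.44,"rx":0,"ry":0,"rz":0,"hand":65},
    {"x":-0.012,"y":0.03,"z":-0.44,"rx":0,"ry":0,"rz":0,"hand":65},
  ],
)

```text
time: 52.75
position: [0.4956, -0.0832, 0.2521]
eef_rot: [0.707, -0.707, 0.003, 0.0]
wrist_force: [1.4, -0.0, 0.1]
opening: 0.0558
```

Emit:
apply_moves(
  deltas=[
    {"x":0,"y":0,"z":0,"rx":0,"ry":0,"rz":0,"hand":65},
    {"x":0,"y":0,"z":0,"rx":0,"ry":0,"rz":0,"hand":65},
  ],
)

```text
time: 52.95
position: [0.4954, -0.0844, 0.2521]
eef_rot: [0.708, -0.707, 0.004, -0.001]
wrist_force: [0.2, 0.4, 0.1]
opening: 0.0552
```

Run:
```python
from h import *
st(); im,bl=bluetops("wrist",lo=(95,100,30))
for m,s,ce in bl:
    r=cv2.minAreaRect(np.argwhere(m)[:,::-1].astype(np.float32)); print(s,ce.round(1),at_z("wrist",ce,.05).round(3),np.round(cv2.boxPoints(r),0).tolist())
g=cv2.cvtColor(im,cv2.COLOR_RGB2HSV); 
for p in([.4975,-.196,.099],[.533,-.009,.099]):
    e=proj("wrist",p); print("cap expect",e.round(1)); x,y=np.int32(e)
    if 30<y<350: 
        w=cv2.inRange(g,(0,0,190),(180,60,255))[max(0,y-25):y+25,x-25:x+25]; ys,xs=np.nonzero(w); print(xs.mean()+x-25,ys.mean()+max(0,y-25),len(xs))
legs([pose([.4975,-.196,.18],90,90,180,.019)])
```

```text
t 53.0 tcp [ 0.4954 -0.0844  0.2521] a [-0.005  0.001 -1.   ] x [ 1.    -0.007 -0.005] j [-0.169  0.235  0.114  1.454  0.     1.409] op 0.0552 F [0.2 0.4 0.1]
[ 257   53   76   78 2023] [296.5  89.1] [ 0.534 -0.005  0.05 ] [[255.0, 90.0], [298.0, 52.0], [335.0, 93.0], [292.0, 131.0]]
[233 209  58  43 634] [258.9 224.8] [ 0.493 -0.161  0.05 ] [[232.0, 238.0], [240.0, 202.0], [298.0, 215.0], [290.0, 251.0]]
[231 225  62  49 871] [263.2 249.3] [ 0.498 -0.194  0.05 ] [[230.0, 243.0], [273.0, 222.0], [293.0, 263.0], [251.0, 285.0]]
cap expect [263.  271.3]
270.1978021978022 277.5824175824176 91
cap expect [300.7  93.4]
299.6865817825661 95.83839373163565 1021
xyz [ 0.003  0.091 -0.113] r [-0.001 -0.004 -0.005] rows 2.9
```

Run:
```python
from h import *
c=np.mean([at_z("wrist",p,.06)[:2] for p in((230,243),(273,222),(293,263),(251,285))],0); print("cup R",c.round(4)); st()
env.close_job()
```

```text
cup R [ 0.496 -0.195]
t 53.0 tcp [ 0.4956 -0.0832  0.2521] a [-0.005  0.001 -1.   ] x [ 1.    -0.004 -0.005] j [-1.670e-01  2.350e-01  1.140e-01  1.454e+00  1.000e-03  1.409e+00] op 0.0556 F [-0.3 -0.9 -0.4]
the job is handed in; nothing more can be done
```

I handed the job in at about 53 s, with no verdict reported. Both blue cups are mouth-up on the sheet with one bottle in each. The other two of the four bottles stood upright in the drawer before I slid it shut.

**Last checks:**
- **Drawer:** the push force rose from about 2.5 N to 13 N with no more travel, so I take it as shut. I had used my 16 pictures, so this rests on force and panel pixels rather than a look.
- **Bottles in the drawer:** not seen after closing. I pushed at about 0.1 m/s or less so they should not have tipped.
- **Bottles in the cups:** the last pictures I viewed showed one in each. A later wrist image put the left cup's cap where expected. For the right cup the cap check found too few pixels to confirm it. The trained network listed no bottles in either final camera view.
- **Right cup:** it was knocked about 4 cm during the run, so I measured it again before inserting its bottle. Three wrist-camera readings put its centre about 10–11 mm inside the sheet edge. A rougher side-camera reading gave about 5 mm. All were inside, so I did not move it.
- **Left alone:** the rack and flask read within about 15 mm of their starting positions, about the networks' own error. I did not touch the brown or yellow look-alikes.

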